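# Slide the glue pot to the keep-warm place and cover it

## Task

Take the glue pot by its handle and slide it along the warmer, without lifting or tipping it, from the hot ring under the drying shelf into the oblong keep-warm area, until it comes up against the sprung feeler and pushes it in a little (gently, do not ram it), and leave it resting against the feeler. Then take the larger of the two round wooden lids out of the offcut crate and set it centred on the pot so that it covers the mouth. Leave the plane, the hammer and the bottle where they are.

Things in the scene. Friction and masses are not known exactly. Their poses are not given: they have to be found in the camera images.
- glue_pot: Aluminium pot, 96 mm outer diameter, 90 mm high, wall 4 mm, 0.5 to 0.8 kg, open top. On its -x side a straight wooden bar handle, 16 mm wide (y), 14 mm high, centre line 65 mm above the pot's bottom, ending 108 mm from the pot's axis. Origin: centre of its underside; z up. Starts on the hot ring, handle roughly along the warmer's -x, towards the robot.
- pot_grip (a point): Point on the centre line of the pot's handle, 18 mm from its free end, 90 mm from the pot's axis; axes as the pot's.
- pot_rim (a point): Centre of the pot's mouth, at rim height (90 mm above its underside).
- warmer: Fixed electric warmer: flat steel plate 170 (x) by 440 (y) mm, its top 30 mm above the bench. Origin: centre of its underside, on the bench. White outlines on the plate mark the hot ring (+y end) and the oblong keep-warm area (-y end).
- hot_ring (a point): Centre of the hot ring, 112 mm across, on the plate's top (warmer x = 0, y = +110 mm).
- warm_area (a point): Centre of the oblong keep-warm area, 112 mm wide (x) and 172 mm long (y), on the plate's top (warmer x = 0, y = -115 mm).
- shelf_edge (a point): Middle of the lower front edge of the fixed drying shelf over the hot ring: 210 mm above the bench, warmer x = -103, y = +115 mm. The shelf runs 190 mm back (+x) and 70 mm to each side, 16 mm thick, on two 12 mm posts at warmer x = +79, y = +55 and +175 mm. Only 5 mm or so of the pot's handle shows from above, so there it must be taken with the tool tilted, from the robot's side.
- gauge_rail: Fixed rail along y at the warmer's back edge (x = +78 mm, 65 to 75 mm above the bench, y = -217 to +7 mm); origin and axes as the warmer's. It carries a carriage, clamped at a different place each time, whose arm (64 to 76 mm above the bench) reaches over the plate to x = -25 mm and holds the sprung feeler.
- feeler_zone (a point): Middle of the stretch (warmer x = 0, y = -153 mm, 66 mm above the bench) where the feeler is: a brass pad 60 mm wide (x), 30 mm high, facing +y. Its face at rest is within 25 mm of this point along y; where is not reported, find it by touch or sight. The pot's axis is then 48 mm before it. The pad gives way 18 mm, 0.8 N at first, 2.4 N at the end, then it is solid.
- big_lid: The larger wooden lid: disc 116 mm across, 10 mm thick, with an upright bar handle on top along its x axis, 64 mm long, 14 mm wide, rising 32 mm above the disc; 0.13 kg. Origin: centre of the disc's underside. Lies flat in the crate.
- big_lid_bar (a point): Middle of the large lid's bar handle, 28 mm above the lid's underside; x along the bar.
- small_lid: The smaller wooden lid, 76 mm across, 10 mm thick, similar bar handle 50 mm long: too small for the pot, in the other half of the crate.
- crate: Plywood crate, 276 (x) by 192 (y) by 42 mm high, walls and floor 6 mm, with the two lids side by side along x (which is where changes) and mosaic offcuts, 20 to 30 mm high, along its +y wall. Origin: centre of its underside.
- plane: Bystander: wooden hand plane, 65 by 200 by 30 mm, blade rising to about 60 mm; origin under its centre, long axis y.
- hammer: Bystander: hammer 240 mm long, lying on the bench along its x axis.
- glue_bottle: Bystander: white bottle, 60 mm across, 150 mm high, standing; origin under its centre.
Things that resemble listed ones, but are neither listed nor needed, are in the scene too. Leave any pink or turquoise look-alike of the glue_pot alone. Leave any grey or pink look-alike of the big_lid alone.

How it is judged:
By the outcome, as a careful person would: the job done as asked, in the order asked, and still so for the second after the job is handed in, with the robot touching nothing.
It also fails if it takes over 67 s, if anything falls off the work surface, if the arm or the gripper's body presses on something with over 40 N, if the wrist force passes 120 N, or if a joint passes its speed limit or range.

## Robot

A 6-joint arm with a two-finger parallel gripper is mounted at the origin on the work surface. World frame = base frame: x ahead of the robot, y to its left, z up, the work surface at z = 0. Lengths are in m, angles in degrees, forces in N, time in s.
With the tool pointing down it reaches from about 0.3 to 0.75 m from the base axis. Payload 8.5 kg.
Tool frame: the origin (TCP) lies on the centre line of the jaws, within the pads' length; the fingertips stand 19 mm ahead of it and the grasp point (between the pads) is the TCP; z points along the fingers, x is the direction in which the jaws open and shut, and the axes are right-handed (so a half turn about z gives the same grasp; the last joint's range is limited). The gripper opens to 85 mm and grips with 20 to 120 N. Pads are 22 mm wide; open, the fingers measure 114 mm over their backs; the gripper's body (76 mm by 85 mm) begins 54 mm behind the grasp point. The pads swing forward as they close: fully open they stand 13 mm farther back than shut.
Start: joints at [-75.82, 21.807, 74.336, -0, 83.858, -12.336], TCP at [0.246, -0.492, 0.25] pointing down, gripper open.
Joint ranges: [-178.18, 178.18], [-50.72, 133.34], [12.68, 142.11], [-81.47, 261.47], [9.98, 163.14], [-165.26, 165.26]. Speed limits (degrees/s): [136.94, 136.94, 180, 180, 180, 180].

## Interface

Orientations are given as a 3x3 rotation matrix whose columns are the frame's x, y, z axes.
In Python, from rig import env, cams, order gives the robot as it stands.
- The arm moves only by the tool step_arm, never from a script. Its argument "steps" is a list of rows, each an object with "xyz": the shift along the tool's x, y, z normalised to -1 to 1, where 1 is 0.04 m, a list of three; "turn": the turn, a rotation vector about the tool's x, y, z normalised to -1 to 1, where 1 is 0.08 rad, a list of three; "gripper": the gripper command: -1 is shut, 1 is fully open, values between are in proportion. A call has 1 to 20 rows; each row shifts and turns the commanded pose from where the row before left it, along the tool's axes as they then stand; what a row does not reach is not made up. A row lasts 1/12 s, in which the tool goes at most 41.7 mm and 7.16 degrees, less where a joint would pass 70% of its speed; a pose out of reach is approached as far as the arm can. A call with a number of a shift or a turn outside -1 to 1 is refused whole. A call with a gripper value outside its range is refused whole. The fingers move at their own pace and stop on an object; "squeeze" is the grip in N (left out, the last holds). Time passes only in rows, so rows that do not move let the fingers close. It gives the time, the measured TCP pose, the force and the opening at its end, in the units of the state.
- env.observe(): the state, without advancing time (a new reading comes with each control period).
- cams.get_image(name): name is "scene" or "top" or "wrist"; returns (picture, depth): 400x640x3 uint8, red, green, blue; 400x640 float32, m along the optical axis (not along the pixel's ray), 0 where there is no reading.
- cams.camera_info(name): a dict with "fx", "fy", "cx", "cy" (pixels), "extrinsics" (4x4, takes a point from camera to world coordinates). Camera axes: x right, y down, z forward; pixel columns grow to the right and rows downward; lengths in m; the calibration is good to about 2 mm. The wrist camera is an equidistant fisheye: a pixel r from the principal point sees the ray r / f radians off the axis. A picture is of the moment at which its call begins: read the wrist's pose just before it. camera_info takes no time and is no camera call; for the wrist camera it gives the pose at the moment of the call.
- order.close_job(): hands the job in, once; it reports no verdict.
The state is a dict: "time_s": time; "q": joint angles; "qvel": joint speeds; "joint_efforts": joint torques, N m; "position": TCP position; "tool_rot": TCP orientation; "ft_force": force on the tool from outside, world axes, zero at the start; "wrist_torque": the same for the moment, N m; "grip_width": finger opening in m.
Only numpy, scipy, OpenCV 4.12 (cv2) and the standard library are available. Lean on these libraries where they do the work, as an engineer would, in place of code of your own. Each camera call takes 0.05 s, during which the arm holds its last target. There are 200 camera calls.

## Working session

There is one attempt and no reset: what is moved stays moved. The work goes in short steps, Python scripts to look and compute and a tool call to move; the robot and the scene stay as the last step left them, time stands still between calls to the robot, and variables do not carry over. Pictures are saved under pics/ and viewed, about 8 in all and at most 12, crops included, and the job is handed in when it is done.

Besides the shell and the picture viewer there is one more tool, called after "Emit:" by a JSON object that holds its "method" and its "body". step_arm: Moves the arm, as the interface text tells. Scaled input: -1 to 1 covers 0.04 m each way for a shift and 0.08 rad each way for a turn. Its arguments: {"type":"object","properties":{"steps":{"type":"array"},"squeeze":{"type":"number"}},"required":["steps"]}

```bash
mkdir -p pics; ls; cat > h.py <<'E'
import numpy as np, cv2
from rig import env, cams, order
def grab(n):
    i=cams.camera_info(n); p,d=cams.get_image(n); return p,d,i
def world(n,d,i):
    v,u=np.mgrid[:400,:640]; E=np.array(i['extrinsics'])
    P=np.stack([(u-i['cx'])/i['fx']*d,(v-i['cy'])/i['fy']*d,d],-1)
    return P@E[:3,:3].T+E[:3,3]
def proj(i,X):
    E=np.array(i['extrinsics']); c=(np.asarray(X)-E[:3,3])@E[:3,:3]
    return c[...,0]/c[...,2]*i['fx']+i['cx'],c[...,1]/c[...,2]*i['fy']+i['cy']
E
python3 - <<'E'
from h import *
for n in('scene','top'):
    p,d,i=grab(n); np.savez(n+'.npz',p=p,d=d,**{k:i[k] for k in i})
    cv2.imwrite(f'pics/{n}0.png',p[...,::-1]); print(n,i)
print(env.observe())
E
```

```text
pics
scene {'fx': 439.83284082841425, 'fy': 439.83284082841425, 'cx': 315.48289669134925, 'cy': 199.66394319576452, 'extrinsics': array([[-0.83018254,  0.42084611, -0.36563029,  1.01247693],
       [ 0.55742772,  0.63655998, -0.53297817,  0.69778925],
       [ 0.00844382, -0.64628163, -0.76305227,  1.15101394],
       [ 0.        ,  0.        ,  0.        ,  1.        ]])}
top {'fx': 511.2595151535899, 'fy': 511.2595151535899, 'cx': 324.75795040325755, 'cy': 202.22530176330207, 'extrinsics': array([[-0.01823163, -0.98894051,  0.14718792,  0.2454164 ],
       [-0.99980878,  0.01907386,  0.00431262, -0.01893355],
       [-0.00707237, -0.14708115, -0.98909914,  1.8444449 ],
       [ 0.        ,  0.        ,  0.        ,  1.        ]])}
{'time_s': 0.1, 'q': array([-7.58189593e+01,  2.18373821e+01,  7.43783606e+01, -4.15593705e-04,
        8.38584537e+01, -1.23366584e+01]), 'qvel': array([ 0.11376354, -0.12282497, -0.18609158,  0.07213477,  0.04126389,
        0.03811018]), 'joint_efforts': array([ 3.89423090e-03, -4.49217546e+01, -2.31657994e+01, -1.67097428e-04,
        3.62300714e-03,  1.38059829e-05]), 'position': array([ 0.24549112, -0.49191207,  0.24978321]), 'tool_rot': array([[ 4.46474736e-01, -8.94796180e-01, -3.24242567e-04],
       [-8.94795343e-01, -4.46474773e-01,  1.25374174e-03],
       [-1.26660945e-03, -2.69633276e-04, -9.99999161e-01]]), 'ft_force': array([-0.24932254,  0.43522421,  0.56058184]), 'wrist_torque': array([0.01072514, 0.00594503, 0.00488081]), 'grip_width': 0.0854217891267077}
```

View pics/top0.png

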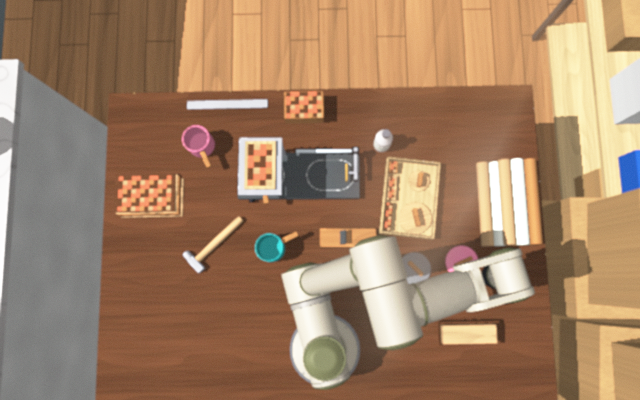

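View pics/scene0.png

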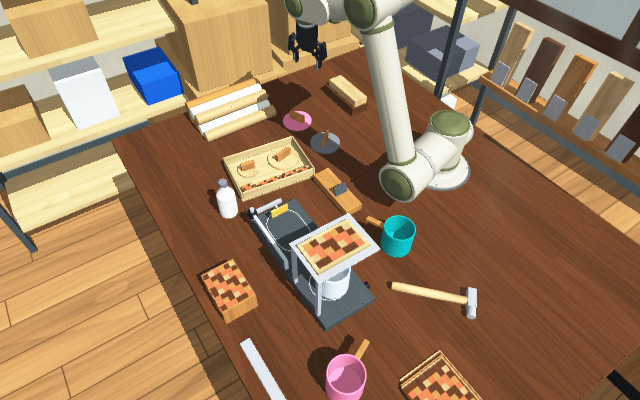

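The top view shows the shelf at about (261,166) with the pot's handle tip just below it at (265,200). The brass feeler is near (347,173), the crate near (412,197), and the lids near (422,180) and (418,216). The turquoise and pink pots are look-alikes. The scene view shows the white or aluminium pot under the shelf at (330,283).

```bash
python3 - <<'E'
from h import *
T=np.load('top.npz');S=np.load('scene.npz')
a=cv2.resize(T['p'][130:250,230:450],None,fx=3.6,fy=3.6,interpolation=cv2.INTER_CUBIC)[:,:,::-1]
b=cv2.resize(S['p'][130:330,215:415],None,fx=2.9,fy=2.9,interpolation=cv2.INTER_CUBIC)[:,:,::-1]
cv2.imwrite('pics/c1.png',a[:, :800]);cv2.imwrite('pics/c2.png',b)
W=world('top',T['d'],T);p=T['p'].astype(int);hsv=cv2.cvtColor(T['p'],cv2.COLOR_RGB2HSV)
# plate: dark grey, z~0.03
m=(abs(W[...,2]-.03)<.008)&(p.max(-1)<110)&(p.max(-1)-p.min(-1)<35)
m[:, :230]=0;m[:,370:]=0;m[:140]=0;m[205:]=0
X=W[m][:,:2].astype(np.float32);print('plate',len(X),cv2.minAreaRect(X),X.min(0),X.max(0))
m=(abs(W[...,2]-.218)<.012);m[:, :220]=0;m[:,300:]=0
X=W[m][:,:2].astype(np.float32);print('shelf',len(X),cv2.minAreaRect(X))
m=(hsv[...,0]>20)&(hsv[...,0]<32)&(hsv[...,1]>130);m[:,:330]=0;m[:,365:]=0;m[:145]=0;m[200:]=0
print('brass px',np.argwhere(m).mean(0),np.round(W[m],3)[:40:3])
sub=W[150:245,375:445];k=(abs(sub[...,2]-.042)<.006);X=sub[k][:,:2].astype(np.float32);print('crate',len(X),cv2.minAreaRect(X))
np.set_printoptions(linewidth=250)
print((sub[::2,::2,2]*1000).astype(int))
E
```

```text
plate 2097 ((0.61394864320755, 0.08178727328777313), (0.17491668462753296, 0.4347211718559265), 0.6598280072212219) [ 0.5244679  -0.13592863] [0.7008886  0.29828554]
shelf 2332 ((0.4653847813606262, 0.18153993785381317), (0.5003084540367126, 0.1623053252696991), 6.648006439208984)
brass px [166.5 346. ] [[ 0.64  -0.089  0.078]
 [ 0.627 -0.088  0.086]]
crate 563 ((0.5393718481063843, -0.30503761768341064), (0.215482696890831, 0.29917290806770325), 82.38823699951172)
[[  8   7  35 ...   3  -5  -7]
 [ -2   5   0 ...   0  11  -2]
 [ -6   0  -3 ...   6   1  11]
 ...
 [677 680 682 ...   2  -1  -2]
 [685 687 684 ...  -8   2  -6]
 [684 688 687 ...   8  11  -4]]
```

View pics/c1.png

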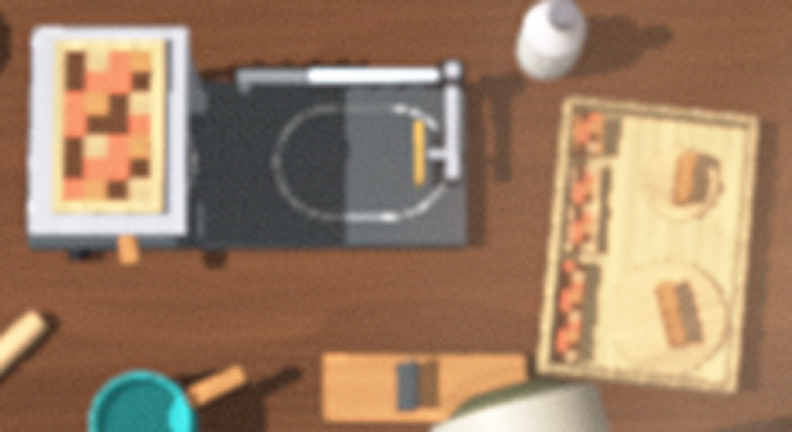

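View pics/c2.png

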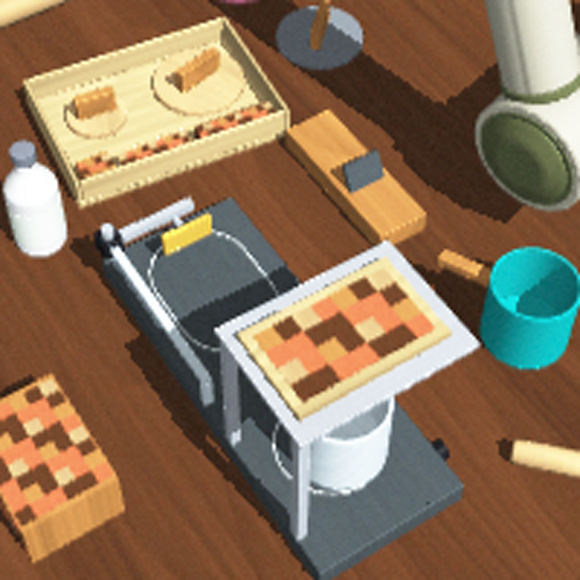

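Lid identified: the larger one is at crop c1 (679,313), the -x half of the crate, with its bar from about (667,283) to (692,343). The feeler's left face edge is at c1 x≈413. The handle tip is at c1 (128,262).

```bash
cat >> h.py <<'E'
def ray(i,u,v,z):
    E=np.array(i['extrinsics']); r=E[:3,:3]@np.array([(u-i['cx'])/i['fx'],(v-i['cy'])/i['fy'],1]); return E[:3,3]+r*(z-E[2,3])/r[2]
E
python3 - <<'E'
from h import *
from scipy.optimize import least_squares
np.set_printoptions(precision=4,suppress=True,linewidth=160)
T=np.load('top.npz');S=np.load('scene.npz')
c=lambda x,y,z:ray(T,230+(x+.5)/3.6-.5,130+(y+.5)/3.6-.5,z)
print('warmer corners LR,LL',c(466,244,.03),c(28,246,.03))
print('shelf corners',c(188,234,.226),c(28,234,.226),c(190,27,.226),c(32,27,.226))
print('feeler face',c(413,122,.081),c(413,184,.081))
print('handle end L/R',c(120,263,.102),c(138,263,.102))
print('bar',c(667,283,.048),c(692,343,.048),'lid L/R',c(610,313,.016),c(738,313,.016),c(672,258,.016),c(672,374,.016))
print('crate',c(568,97,.042),c(757,116,.042),c(738,391,.042),c(538,375,.042))
W=world('scene',S['d'],S);p=S['p'].astype(int)
sub=np.zeros(p.shape[:2],bool);sub[265:300,305:355]=1
m=sub&(p.min(-1)>120)&(p.max(-1)-p.min(-1)<30)&(W[...,2]>.045)&(W[...,2]<.118)
X=W[m];print('pot pts',len(X),X.mean(0),X[:,2].max())
# outside wall facing the camera
f=lambda q:np.hypot(X[:,0]-q[0],X[:,1]-q[1])-.048
r=least_squares(f,[.613,.19],loss='soft_l1',f_scale=.004);print('pot axis',r.x,np.abs(r.fun).mean())
# brass in scene
hsv=cv2.cvtColor(S['p'],cv2.COLOR_RGB2HSV);b=(hsv[...,0]>20)&(hsv[...,0]<32)&(hsv[...,1]>170);b[:200]=0;b[225:]=0;b[:,:260]=0;b[:,300:]=0
print('brass',b.sum(),np.median(W[b],0),W[b].min(0),W[b].max(0))
w=cams.camera_info('wrist');s=env.observe();R=s['tool_rot'];E=np.array(w['extrinsics'])
print('wristcam in tool',R.T@(E[:3,3]-s['position']),R.T@E[:3,:3],w['fx'])
E
```

```text
warmer corners LR,LL [ 0.5305 -0.1346  0.03  ] [0.5369 0.3028 0.03  ]
shelf corners [0.5135 0.1253 0.226 ] [0.5163 0.2681 0.226 ] [0.7037 0.1224 0.226 ] [0.7066 0.2658 0.226 ]
feeler face [ 0.6444 -0.0829  0.081 ] [ 0.5827 -0.0814  0.081 ]
handle end L/R [0.5072 0.2017 0.102 ] [0.5069 0.1845 0.102 ]
bar [ 0.485 -0.33   0.048] [ 0.4253 -0.3518  0.048 ] lid L/R [ 0.4601 -0.2773  0.016 ] [ 0.4577 -0.405   0.016 ] [ 0.5145 -0.3416  0.016 ] [ 0.398  -0.3365  0.016 ]
crate [ 0.6758 -0.2402  0.042 ] [ 0.6526 -0.4284  0.042 ] [ 0.3779 -0.3957  0.042 ] [ 0.3973 -0.2007  0.042 ]
pot pts 389 [0.6252 0.2383 0.0821] 0.11789398316747302
pot axis [0.6136 0.2015] 0.0012598224457110638
brass 7 [ 0.6418 -0.0859  0.0683] [ 0.5889 -0.088   0.0577] [ 0.6435 -0.0835  0.0781]
wristcam in tool [-0.0004 -0.0726 -0.1232] [[ 1.      0.     -0.0007]
 [ 0.0002  0.957   0.2902]
 [ 0.0006 -0.2902  0.957 ]] 309.70691628693146
```

```bash
cat >> h.py <<'E'
from scipy.spatial.transform import Rotation as Ro
np.set_printoptions(precision=4,suppress=True,linewidth=160)
def tilt(yaw,th):
    # tool z leans forward along heading yaw by th from straight down; tool x = right of heading (camera on the upper side)
    h=np.array([np.cos(np.radians(yaw)),np.sin(np.radians(yaw)),0]);t=np.radians(th)
    z=np.sin(t)*h-np.cos(t)*np.array([0,0,1]);x=np.array([h[1],-h[0],0]);return np.c_[x,np.cross(z,x),z]
def go(P=None,R=None):
    s=env.observe();R0=s['tool_rot']
    print('t',s['time_s'],'pos',s['position'],'F',s['ft_force'],'w',s['grip_width'])
    if P is not None:print('shift units',R0.T@(np.array(P)-s['position'])/.04)
    if R is not None:print('turn units',Ro.from_matrix(R0.T@R).as_rotvec()/.08)
E
python3 -c "
from h import *
go([.40,.18,.26],tilt(4.6,55))
T=np.load('top.npz');print(ray(T,270,247,.09),ray(T,297,236,.07))"
```

```text
t 0.1 pos [ 0.2455 -0.4919  0.2498] F [-0.2493  0.4352  0.5606] w 0.0854217891267077
shift units [-13.3063 -10.9562  -0.2356]
turn units [11.8475  2.3092  4.3992]
[0.355  0.1792 0.09  ] [0.3927 0.0874 0.07  ]
```

Emit:
{"method": "step_arm", "body": {"steps": [{"xyz": [-0.665, -0.548, -0.04], "turn": [0, 0, 0], "gripper": 0}, {"xyz": [-0.665, -0.548, -0.04], "turn": [0, 0, 0], "gripper": 0}, {"xyz": [-0.665, -0.548, -0.04], "turn": [0, 0, 0], "gripper": 0}, {"xyz": [-0.665, -0.548, -0.04], "turn": [0, 0, 0], "gripper": 0}, {"xyz": [-0.665, -0.548, -0.04], "turn": [0, 0, 0], "gripper": 0}, {"xyz": [-0.665, -0.548, -0.04], "turn": [0, 0, 0], "gripper": 0}, {"xyz": [-0.665, -0.548, -0.04], "turn": [0, 0, 0], "gripper": 0}, {"xyz": [-0.665, -0.548, -0.04], "turn": [0, 0, 0], "gripper": 0}, {"xyz": [-0.665, -0.548, 0], "turn": [0, 0, 0], "gripper": 0}, {"xyz": [-0.665, -0.548, 0], "turn": [0, 0, 0], "gripper": 0}, {"xyz": [-0.665, -0.548, 0], "turn": [0, 0, 0], "gripper": 0}, {"xyz": [-0.665, -0.548, 0], "turn": [0, 0, 0], "gripper": 0}, {"xyz": [-0.665, -0.548, 0], "turn": [0, 0, 0], "gripper": 0}, {"xyz": [-0.665, -0.548, 0], "turn": [0, 0, 0], "gripper": 0}, {"xyz": [-0.665, -0.548, 0], "turn": [0, 0, 0], "gripper": 0}, {"xyz": [-0.665, -0.548, 0], "turn": [0, 0, 0], "gripper": 0}, {"xyz": [-0.665, -0.548, 0], "turn": [0, 0, 0], "gripper": 0}, {"xyz": [-0.665, -0.548, 0], "turn": [0, 0, 0], "gripper": 0}, {"xyz": [-0.665, -0.548, 0], "turn": [0, 0, 0], "gripper": 0}, {"xyz": [-0.665, -0.548, 0], "turn": [0, 0, 0], "gripper": 0}]}}

```text
time_s: 1.77
position: [0.4001, 0.1816, 0.2629]
tool_rot: [[0.447, -0.895, -0.0], [-0.895, -0.447, -0.0], [-0.0, 0.0, -1.0]]
ft_force: [1.1, -0.2, 0.3]
grip_width: 0.0427
```

Emit:
{"method": "step_arm", "body": {"steps": [{"xyz": [0, 0, 0], "turn": [0.79, 0.154, 0.293], "gripper": 0}, {"xyz": [0, 0, 0], "turn": [0.79, 0.154, 0.293], "gripper": 0}, {"xyz": [0, 0, 0], "turn": [0.79, 0.154, 0.293], "gripper": 0}, {"xyz": [0, 0, 0], "turn": [0.79, 0.154, 0.293], "gripper": 0}, {"xyz": [0, 0, 0], "turn": [0.79, 0.154, 0.293], "gripper": 0}, {"xyz": [0, 0, 0], "turn": [0.79, 0.154, 0.293], "gripper": 0}, {"xyz": [0, 0, 0], "turn": [0.79, 0.154, 0.293], "gripper": 0}, {"xyz": [0, 0, 0], "turn": [0.79, 0.154, 0.293], "gripper": 0}, {"xyz": [0, 0, 0], "turn": [0.79, 0.154, 0.293], "gripper": 0}, {"xyz": [0, 0, 0], "turn": [0.79, 0.154, 0.293], "gripper": 0}, {"xyz": [0, 0, 0], "turn": [0.79, 0.154, 0.293], "gripper": 0}, {"xyz": [0, 0, 0], "turn": [0.79, 0.154, 0.293], "gripper": 0}, {"xyz": [0, 0, 0], "turn": [0.79, 0.154, 0.293], "gripper": 0}, {"xyz": [0, 0, 0], "turn": [0.79, 0.154, 0.293], "gripper": 0}, {"xyz": [0, 0, 0], "turn": [0.79, 0.154, 0.293], "gripper": 0}, {"xyz": [0, 0, 0], "turn": [0, 0, 0], "gripper": 0}]}}

```text
time_s: 3.1
position: [0.3996, 0.1783, 0.2634]
tool_rot: [[0.089, -0.614, 0.784], [-0.996, -0.07, 0.059], [0.018, -0.786, -0.618]]
ft_force: [-0.3, 1.1, -0.4]
grip_width: 0.043
```

```bash
python3 -c "
from h import *
p,d,i=grab('wrist');cv2.imwrite('pics/w1.png',p[...,::-1]);np.savez('w1.npz',p=p,d=d,**{k:i[k] for k in i})
g=np.array([.525,.1945,.095]);R=tilt(4.6,55)
go(g-.1*R[:,2],R);print(env.observe()['q'],env.observe()['tool_rot'])"
```

```text
t 3.15 pos [0.4    0.1784 0.2638] F [-0.0511  0.633  -0.0425] w 0.042929918016204105
shift units [-0.192   1.5054  2.5851]
turn units [ 0.6983 -0.0335  0.2698]
[ 11.6993  -2.0713 120.0653 -29.1213  11.9035 121.7685] [[ 0.0909 -0.6146  0.7836]
 [-0.9957 -0.071   0.0598]
 [ 0.0189 -0.7856 -0.6184]]
```

View pics/w1.png

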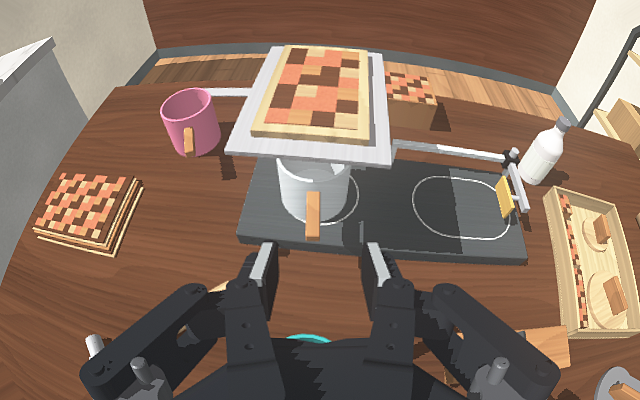

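The wrist view shows the handle at (313,190–238) under the shelf, the pot wall at (312,188), and the brass pad at (505,197). I'll cross-check the handle position from here.

```bash
cat >> h.py <<'E'
def fray(i,u,v,z):
    E=np.array(i['extrinsics']);a=np.array([(u-i['cx'])/i['fx'],(v-i['cy'])/i['fy']]);r=np.hypot(*a)
    c=np.r_[a/r*np.sin(r),np.cos(r)] if r>0 else np.r_[0,0,1.]
    w=E[:3,:3]@c;return E[:3,3]+w*(z-E[2,3])/w[2]
E
python3 -c "
from h import *
i=np.load('w1.npz');p=i['p'];h=cv2.cvtColor(p,cv2.COLOR_RGB2HSV)
m=(h[...,0]>5)&(h[...,0]<20)&(h[...,1]>110)&(p[...,0]>140);m[:185]=0;m[245:]=0;m[:,295:332]&=True;m[:,:295]=0;m[:,332:]=0
for v in range(186,244,3):
  u=np.flatnonzero(m[v]); print(v,(u.min(),u.max(),p[v,313]) if len(u) else None)
for u,v in((305,216),(320,216),(307,195),(319,195)):print(u,v,fray(i,u,v,.102))
for u,v in((498,180),(498,205)):print(fray(i,u,v,.066))
"
```

```text
186 None
189 None
192 (np.int64(307), np.int64(319), array([245, 186, 124], dtype=uint8))
195 (np.int64(308), np.int64(319), array([238, 184, 129], dtype=uint8))
198 (np.int64(307), np.int64(319), array([238, 183, 129], dtype=uint8))
201 (np.int64(307), np.int64(319), array([238, 183, 128], dtype=uint8))
204 (np.int64(307), np.int64(319), array([237, 184, 128], dtype=uint8))
207 (np.int64(307), np.int64(319), array([234, 179, 124], dtype=uint8))
210 (np.int64(307), np.int64(319), array([224, 166, 116], dtype=uint8))
213 (np.int64(307), np.int64(319), array([228, 171, 120], dtype=uint8))
216 (np.int64(307), np.int64(319), array([227, 169, 119], dtype=uint8))
219 (np.int64(307), np.int64(319), array([226, 169, 119], dtype=uint8))
222 (np.int64(307), np.int64(319), array([228, 173, 119], dtype=uint8))
225 (np.int64(306), np.int64(319), array([229, 172, 119], dtype=uint8))
228 (np.int64(306), np.int64(319), array([230, 173, 120], dtype=uint8))
231 (np.int64(306), np.int64(319), array([229, 172, 119], dtype=uint8))
234 (np.int64(306), np.int64(319), array([230, 172, 118], dtype=uint8))
237 (np.int64(306), np.int64(306), array([125,  95,  69], dtype=uint8))
240 None
243 None
305 216 [0.5293 0.2034 0.102 ]
320 216 [0.531  0.1866 0.102 ]
307 195 [0.5585 0.2044 0.102 ]
319 195 [0.5599 0.1904 0.102 ]
[ 0.6447 -0.086   0.066 ]
[ 0.5956 -0.072   0.066 ]
```

```bash
python3 -c "
from h import *
i=np.load('w1.npz')
for u,v,z in((312.5,236,.088),(312.5,228,.102),(313,212,.102),(313,196,.102)):print(fray(i,u+.0,v,z))
R=tilt(4.6,50);g=np.array([.525,.1945,.095])
go(g-.1*R[:,2],R)"
```

```text
[0.5123 0.1932 0.088 ]
[0.5147 0.1934 0.102 ]
[0.5355 0.195  0.102 ]
[0.5578 0.1972 0.102 ]
t 3.15 pos [0.4    0.1784 0.2638] F [-0.0511  0.633  -0.0425] w 0.042929918016204105
shift units [-0.1873  1.2874  2.5824]
turn units [-0.3924 -0.0452  0.2681]
```

Emit:
{"method": "step_arm", "body": {"steps": [{"xyz": [0, 0, 0], "turn": [-0.39, -0.045, 0.268], "gripper": 0}, {"xyz": [0, 0, 0], "turn": [0, 0, 0], "gripper": 0}]}}

```text
time_s: 3.32
position: [0.4011, 0.1785, 0.2649]
tool_rot: [[0.08, -0.64, 0.764], [-0.997, -0.05, 0.062], [-0.002, -0.767, -0.642]]
ft_force: [0.7, 0.1, 0.3]
grip_width: 0.0429
```

```bash
python3 -c "
from h import *
R=tilt(4.7,50);g=np.array([.527,.195,.095])
go(g-.08*R[:,2],R);go(g);print(env.observe()['q'])"
```

```text
t 3.3167 pos [0.4011 0.1785 0.2649] F [0.6626 0.0527 0.2974] w 0.04293196439650486
shift units [-0.1507  1.2184  3.1575]
turn units [-0.0148 -0.0055 -0.0387]
t 3.3167 pos [0.4011 0.1785 0.2649] F [0.6626 0.0527 0.2974] w 0.04293196439650486
shift units [-0.1516  1.2208  5.1575]
[ 11.3183  -2.2633 118.7927 -20.7767  14.5    114.6059]
```

Emit:
{"method": "step_arm", "body": {"steps": [{"xyz": [-0.025, 0.204, 0.525], "turn": [0, 0, 0], "gripper": 0}, {"xyz": [-0.025, 0.204, 0.525], "turn": [0, 0, 0], "gripper": 0}, {"xyz": [-0.025, 0.204, 0.525], "turn": [0, 0, 0], "gripper": 0}, {"xyz": [-0.025, 0.204, 0.525], "turn": [0, 0, 0], "gripper": 0}, {"xyz": [-0.025, 0.204, 0.525], "turn": [0, 0, 0], "gripper": 0}, {"xyz": [-0.025, 0.204, 0.525], "turn": [0, 0, 0], "gripper": 0}, {"xyz": [0, 0, 0], "turn": [0, 0, 0], "gripper": 0}]}}

```text
time_s: 3.9
position: [0.4546, 0.2017, 0.1945]
tool_rot: [[0.058, -0.669, 0.741], [-0.998, -0.055, 0.028], [0.021, -0.742, -0.67]]
ft_force: [1.2, -0.4, 0.5]
grip_width: 0.0429
```

```bash
python3 -c "
from h import *
R=tilt(4.7,50);g=np.array([.527,.195,.095])
p,d,i=grab('wrist');cv2.imwrite('pics/w2.png',p[...,::-1])
go(g,R);print(env.observe()['q'])"
```

```text
t 3.95 pos [0.4536 0.2014 0.195 ] F [-0.7569 -0.4949 -0.2925] w 0.04254157399924587
shift units [0.2129 0.6377 3.0324]
turn units [ 0.4578 -0.4056 -0.0203]
[ 14.7942  11.7871 117.2718 -68.4745  10.0215 165.1378]
```

View pics/w2.png

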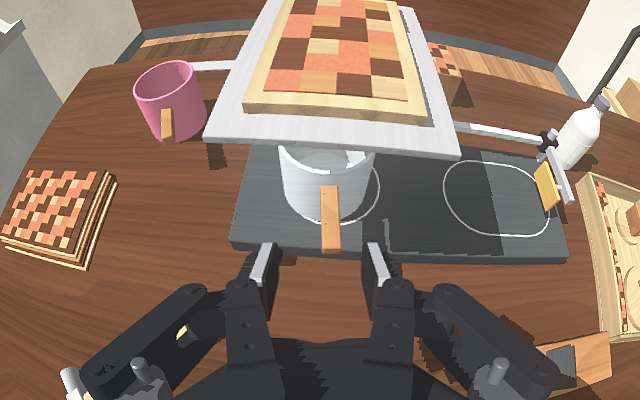

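```bash
cat >> h.py <<'E'
from scipy.optimize import least_squares
Ry=lambda d:Ro.from_euler('y',d,degrees=True).as_matrix()
Rz=lambda d:Ro.from_euler('z',d,degrees=True).as_matrix()
ez=np.array([0,0,1.]);ex=np.array([1.,0,0])
def fk(k,q):
    a,h,L1,of,L2,Lt=k;A=Rz(q[0]);F=A@Ry(q[1]+q[2]);T=F@Rz(q[3])@Ry(q[4])@Rz(q[5])
    return A@np.array([a,0,h])+A@Ry(q[1])@ez*L1+F@np.array([of,0,L2])+T@ez*Lt,T
D=[([-75.82,21.837,74.378,0,83.858,-12.337],[.2455,-.4919,.2498]),
([11.6993,-2.0713,120.0653,-29.1213,11.9035,121.7685],[.4,.1784,.2638]),
([11.3183,-2.2633,118.7927,-20.7767,14.5,114.6059],[.4011,.1785,.2649]),
([14.7942,11.7871,117.2718,-68.4745,10.0215,165.1378],[.4536,.2014,.195])]
kin=least_squares(lambda k:np.concatenate([fk(k,q)[0]-np.array(p) for q,p in D]),[0,.3,.35,0,.35,.2])
K=kin.x
lo=np.array([-178,-50,13,-81,10.5,-165]);hi=np.array([178,133,142,261,163,165])
def ik(P,R,q0):
    r=least_squares(lambda q:np.r_[(fk(K,q)[0]-P)*10,(fk(K,q)[1]-R).ravel()],np.clip(q0,lo+.1,hi-.1),bounds=(lo,hi),x_scale=30.)
    return r.x,np.abs(r.fun).max()
E
python3 -c "
from h import *
print(K,np.abs(kin.fun).max());print(fk(K,D[3][0])[1])
g=np.array([.527,.195,.095])
for fl in (0,180):
 for th in (25,30,35,40,45,50,55,60,65,70):
  best=None
  for q4 in(0,60,180,-60,120,240):
   for q6 in (-120,-60,0,60,120):
    if abs(q4)>0 and th<36 and 0: continue
    q,e=ik(g,tilt(4.7,th)@Rz(fl),[15,20,110,q4,20,q6])
    if best is None or e<best[1]-1e-4:best=(q,e)
  print(fl,th,np.round(best[0],1),round(best[1],4))
"
```

```text
[ 0.8221 -0.3396 -0.0636 -0.294  -0.2959 -0.3575] 0.11407638084482968
[[-0.0565  0.6683  0.7417]
 [ 0.9982  0.0527  0.0285]
 [-0.0201  0.742  -0.6701]]
0 25 [ 16.2 -50.  114.   -7.9 124.6 -80.7] 0.546
0 30 [ 15.4  12.6 135.2 192.8  37.9  84.4] 0.5171
0 35 [ 15.2  12.6 135.2 193.   38.5  83.9] 0.4797
0 40 [ 15.   12.6 135.2 193.2  39.1  83.5] 0.4365
0 45 [ 14.9  12.7 135.2 193.3  39.8  83.2] 0.3879
0 50 [ 14.8  12.7 135.2 193.4  40.5  83. ] 0.3342
0 55 [ 14.7  12.7 135.2 193.5  41.2  82.9] 0.2759
0 60 [ 14.6  12.7 135.2 193.5  41.9  82.8] 0.2135
0 65 [ 14.5  12.7 135.2 193.5  42.6  82.7] 0.1474
0 70 [ 14.5  12.7 135.2 193.5  43.2  82.7] 0.0783
180 25 [ 16.2 -50.  114.   -7.9 124.6  99.3] 0.546
180 30 [ 15.4  12.6 135.2 192.8  37.9 -95.6] 0.5171
180 35 [ 15.2  12.6 135.2 193.   38.5 -96.1] 0.4797
180 40 [ 15.   12.6 135.2 193.2  39.1 -96.5] 0.4365
180 45 [ 14.9  12.7 135.2 193.3  39.8 -96.8] 0.3879
180 50 [ 14.8  12.7 135.2 193.4  40.5 -97. ] 0.3342
180 55 [ 14.7  12.7 135.2 193.5  41.2 -97.1] 0.2759
180 60 [ 14.6  12.7 135.2 193.5  41.9 -97.2] 0.2135
180 65 [ 14.5  12.7 135.2 193.5  42.6 -97.3] 0.1474
180 70 [ 14.5  12.7 135.2 193.5  43.2 -97.3] 0.0783
```

```bash
cat > k.py <<'E'
from h import *
import json,os
f='data.json';DD=json.load(open(f)) if os.path.exists(f) else [[list(q),list(p)] for q,p in D]
s=env.observe()
if np.abs(np.array(DD[-1][0])-s['q']).max()>.2: DD.append([list(map(float,s['q'])),list(map(float,s['position']))])
json.dump(DD,open(f,'w'))
def basis(q):
    A=Rz(q[0]);U=A@Ry(q[1]);F=A@Ry(q[1]+q[2]);G=F@Rz(q[3]);T=G@Ry(q[4])
    return np.c_[A[:,0],A[:,1],A[:,2],U[:,2],F[:,0],F[:,2],T[:,2]]
M=np.vstack([basis(q) for q,_ in DD]);y=np.concatenate([p for _,p in DD])
K=np.linalg.lstsq(M,y,rcond=1e-3)[0]
def fk(q):
    A=Rz(q[0]);F=A@Ry(q[1]+q[2]);return basis(q)@K,F@Rz(q[3])@Ry(q[4])@Rz(q[5]+180)
def ik(P,R,q0):
    def f(q):
        p,r=fk(q);return np.r_[(p-P)*10,(r-R).ravel()]
    r=least_squares(f,np.clip(q0,lo+.1,hi-.1),bounds=(lo,hi),x_scale=30.);return r.x,np.abs(r.fun).max()
E
python3 -c "
from k import *
print(K,np.abs(M@K-y).max(),np.linalg.svd(M)[1])
go(None,tilt(4.7,30));print(tilt(4.7,30))"
```

```text
[-0.0004  0.1175  0.1303  0.5374  0.1031  0.3511  0.2388] 3.3312694378118124e-05 [3.7673 2.9953 2.0053 0.8062 0.3682 0.1505 0.0771]
t 3.95 pos [0.4536 0.2014 0.195 ] F [-0.7569 -0.4949 -0.2925] w 0.04254157399924587
turn units [-3.9051 -0.3976 -0.0908]
[[ 0.0819 -0.8631  0.4983]
 [-0.9966 -0.071   0.041 ]
 [ 0.     -0.5    -0.866 ]]
```

```bash
python3 -c "
from k import *
g=np.array([.527,.195,.095])
for fl in (0,180):
 for th in (20,25,30,35,40,45,50,55,60,65):
  best=None
  for q4 in(0,180,-60,90):
   for q6 in (-120,-60,60,120):
    q,e=ik(g,tilt(4.7,th)@Rz(fl),[15,20,110,q4,20,q6])
    if best is None or e<best[1]-1e-4:best=(q,e)
  print(fl,th,np.round(best[0],1),round(best[1],4))
"
```

```text
0 20 [ 8.8 27.2 98.7 -2.5 34.3 96. ] 0.0
0 25 [  9.   26.6 102.   -4.1  26.6  97.6] 0.0
0 30 [  9.2  26.3 105.2  -7.1  18.7 100.6] 0.0
0 35 [  9.4  26.5 108.4 -14.8  10.6 108.4] 0.0
0 40 [ 11.1  26.7 108.6 -37.9  10.5 132.7] 0.0487
0 45 [  10.    28.4  115.2  202.8   10.5 -108.8] 0.0159
0 50 [  10.    29.4  117.2  194.    17.  -100. ] 0.0
0 55 [ 10.2  31.3 119.8 190.1  26.4 -96. ] 0.0
0 60 [ 10.3  33.8 122.1 188.3  36.  -93.9] 0.0
0 65 [ 10.5  36.6 124.2 187.3  45.9 -92.7] 0.0
180 20 [  8.8  27.2  98.7  -2.5  34.3 -84. ] 0.0
180 25 [  9.   26.6 102.   -4.1  26.6 -82.4] 0.0
180 30 [  9.2  26.3 105.2  -7.1  18.7 -79.4] 0.0
180 35 [  9.4  26.5 108.4 -14.8  10.6 -71.6] 0.0
180 40 [ 11.1  26.7 108.6 -37.9  10.5 -47.3] 0.0487
180 45 [ 10.   28.4 115.2 202.8  10.5  71.2] 0.0159
180 50 [ 10.   29.4 117.2 194.   17.   80. ] 0.0
180 55 [ 10.2  31.3 119.8 190.1  26.4  84. ] 0.0
180 60 [ 10.3  33.8 122.1 188.3  36.   86.1] 0.0
180 65 [ 10.5  36.6 124.2 187.3  45.9  87.3] 0.0
```

```bash
cat >> k.py <<'E'
def rows(path):
    # print tool-frame increments (units) between successive (P,R)
    for (p0,r0),(p1,r1) in zip(path[:-1],path[1:]):
        print(np.round(r0.T@(p1-p0)/.04,2).tolist(),np.round(Ro.from_matrix(r0.T@r1).as_rotvec()/.08,2).tolist())
E
python3 -c "
from k import *
g=np.array([.527,.195,.095]);R=tilt(4.7,57)
for P in([.42,.186,.27],[.42,.186,.32],g-.1*R[:,2],g,[.527,-.046,.095],[.47,-.046,.2]):
  q,e=ik(np.array(P),R,[10,25,117,188,30,-94]);print(np.round(P,3),np.round(q,1),round(e,4))
  qa=q.copy();qa[3]-=190;qa[5]+=190;print('   A',np.round(qa,1),fk(qa)[0],fk(qa)[1][:,2],'mid',fk((qa+q)/2)[0])
"
```

```text
[0.42  0.186 0.27 ] [  14.7    1.5  121.4  260.5   10.5 -165. ] 0.0352
   A [ 14.7   1.5 121.4  70.5  10.5  25. ] [0.3869 0.2653 0.25  ] [ 0.7225  0.367  -0.586 ] mid [0.4244 0.2441 0.2976]
[0.42  0.186 0.32 ] [  14.7   -2.5  119.7  260.1   10.5 -165. ] 0.1226
   A [ 14.7  -2.5 119.7  70.1  10.5  25. ] [0.3889 0.2657 0.2942] [ 0.7749  0.3801 -0.5051] mid [0.4216 0.2435 0.3448]
[0.443 0.188 0.149] [ 11.9  20.2 129.4 193.5  27.  -98.1] 0.0
   A [ 11.9  20.2 129.4   3.5  27.   91.9] [0.2564 0.1811 0.0412] [ 0.0527  0.0392 -0.9978] mid [0.3404 0.3018 0.1041]
[0.527 0.195 0.095] [ 10.2  32.3 120.7 189.3  30.2 -95. ] 0.0
   A [ 10.2  32.3 120.7  -0.7  30.2  95. ] [ 0.3146  0.1747 -0.0134] [-0.0537 -0.0163 -0.9984] mid [0.4062 0.3145 0.0452]
[ 0.527 -0.046  0.095] [-31.4  31.3 127.1 131.   40.9 -70.7] 0.0
   A [-31.4  31.3 127.1 -59.   40.9 119.3] [ 0.2502 -0.1724  0.0277] [-0.3235 -0.4606 -0.8266] mid [0.3315 0.0428 0.0107]
[ 0.47  -0.046  0.2  ] [-38.1   9.9 127.9  99.1  35.2 -37.8] 0.0
   A [-38.1   9.9 127.9 -90.9  35.2 152.2] [ 0.2899 -0.2525  0.1868] [ 0.0815 -0.796  -0.5998] mid [ 0.2994 -0.0726  0.0932]
```

```bash
cat >> k.py <<'E'
def sim(wp,q,n=12):
    out=[]
    for (P0,R0),(P1,R1) in zip(wp[:-1],wp[1:]):
        rv=Ro.from_matrix(R0.T@R1).as_rotvec()
        for t in np.linspace(1/n,1,n):
            q,e=ik((1-t)*np.array(P0)+t*np.array(P1),R0@Ro.from_rotvec(rv*t).as_matrix(),q)
            out.append(np.r_[q,e*100])
        print(np.round(out[-1],1),'maxstep',np.round(np.abs(np.diff(np.array(out)[-n:,:6],axis=0)).max(0),1),'e',round(max(o[6] for o in out[-n:]),2))
    return out
E
python3 -c "
from k import *
s=env.observe();R0=s['tool_rot'];P0=s['position'];R=tilt(4.7,57);Rl=tilt(4.7,25)
g=np.array([.527,.195,.095])
A=np.array([.44,.16,.24]);B=np.array([.44,-.06,.22])
sim([(P0,R0),(A,Rl),(B,Rl),(B,R),(g-.08*R[:,2],R),(g,R),(g+[0,-.24,0],R)],s['q'])
go(A,Rl)
"
```

```text
[  5.7   5.6 102.8  -0.6  46.6  91.2   0. ] maxstep [ 0.8  0.9  1.3 14.7  3.4 15.3] e 0.0
[-31.2   4.4 108.1  19.3  48.5  43.6   0. ] maxstep [3.2 0.6 1.  1.9 0.6 4.2] e 0.0
[-45.4   4.2 129.2  87.7  40.1 -30.    0. ] maxstep [1.2 0.8 1.8 6.9 2.3 7.6] e 0.0
[ 11.5  22.9 127.9 192.2  28.1 -97.1   0. ] maxstep [ 5.2  1.9  1.5 10.8  2.9  7.3] e 0.0
[ 10.2  32.3 120.7 189.3  30.2 -95.    0. ] maxstep [0.1 0.8 0.7 0.3 0.3 0.2] e 0.0
[-31.3  31.3 127.2 131.2  40.9 -70.8   0. ] maxstep [3.6 0.2 1.3 5.4 1.1 2.8] e 0.0
t 3.95 pos [0.4536 0.2014 0.195 ] F [-0.7569 -0.4949 -0.2925] w 0.04254157399924587
shift units [ 1.0363 -0.5524 -1.0348]
turn units [-4.9958 -0.3942 -0.1083]
```

Emit:
{"method": "step_arm", "body": {"steps": [{"xyz": [0.35, -0.18, -0.345], "turn": [0, 0, 0], "gripper": 0}, {"xyz": [0.35, -0.18, -0.345], "turn": [0, 0, 0], "gripper": 0}, {"xyz": [0.35, -0.18, -0.345], "turn": [0, 0, 0], "gripper": 0}, {"xyz": [0, 0, 0], "turn": [-0.5, -0.04, -0.01], "gripper": 0}, {"xyz": [0, 0, 0], "turn": [-0.5, -0.04, -0.01], "gripper": 0}, {"xyz": [0, 0, 0], "turn": [-0.5, -0.04, -0.01], "gripper": 0}, {"xyz": [0, 0, 0], "turn": [-0.5, -0.04, -0.01], "gripper": 0}, {"xyz": [0, 0, 0], "turn": [-0.5, -0.04, -0.01], "gripper": 0}, {"xyz": [0, 0, 0], "turn": [-0.5, -0.04, -0.01], "gripper": 0}, {"xyz": [0, 0, 0], "turn": [-0.5, -0.04, -0.01], "gripper": 0}, {"xyz": [0, 0, 0], "turn": [-0.5, -0.04, -0.01], "gripper": 0}, {"xyz": [0, 0, 0], "turn": [-0.5, -0.04, -0.01], "gripper": 0}, {"xyz": [0, 0, 0], "turn": [-0.5, -0.04, -0.01], "gripper": 0}]}}

```text
time_s: 5.03
position: [0.4448, 0.1765, 0.2212]
tool_rot: [[0.075, -0.902, 0.425], [-0.997, -0.069, 0.029], [0.003, -0.426, -0.905]]
ft_force: [0.2, 0.3, -0.1]
grip_width: 0.0425
```

```bash
python3 -c "
from k import *
s=env.observe();R=tilt(4.7,57);Rl=tilt(4.7,25);print(s['q'],np.abs(M@K-y).max())
B=np.array([.44,-.06,.22]);g=np.array([.527,.195,.095])
go(B,R)
"
```

```text
[  8.4086   8.1589 103.4188  -2.7677  43.3128  95.6556] 3.385496765634377e-05
t 5.0333 pos [0.4448 0.1765 0.2212] F [ 0.2407  0.3035 -0.1213] w 0.042524740133144896
shift units [ 5.8877  0.5301 -0.1976]
turn units [ 6.9358 -0.0852 -0.041 ]
```

Emit:
{"method": "step_arm", "body": {"steps": [{"xyz": [0.59, 0.053, -0.02], "turn": [0, 0, 0], "gripper": 0}, {"xyz": [0.59, 0.053, -0.02], "turn": [0, 0, 0], "gripper": 0}, {"xyz": [0.59, 0.053, -0.02], "turn": [0, 0, 0], "gripper": 0}, {"xyz": [0.59, 0.053, -0.02], "turn": [0, 0, 0], "gripper": 0}, {"xyz": [0.59, 0.053, -0.02], "turn": [0, 0, 0], "gripper": 0}, {"xyz": [0.59, 0.053, -0.02], "turn": [0, 0, 0], "gripper": 0}, {"xyz": [0.59, 0.053, -0.02], "turn": [0, 0, 0], "gripper": 0}, {"xyz": [0.59, 0.053, -0.02], "turn": [0, 0, 0], "gripper": 0}, {"xyz": [0.59, 0.053, -0.02], "turn": [0, 0, 0], "gripper": 0}, {"xyz": [0.59, 0.053, -0.02], "turn": [0, 0, 0], "gripper": 0}]}}

```text
time_s: 5.87
position: [0.4401, -0.0614, 0.2205]
tool_rot: [[0.075, -0.901, 0.428], [-0.997, -0.07, 0.028], [0.005, -0.429, -0.903]]
ft_force: [-0.5, 0.9, 0.3]
grip_width: 0.0429
```

Emit:
{"method": "step_arm", "body": {"steps": [{"xyz": [0, 0, 0], "turn": [0.58, -0.007, -0.003], "gripper": 0}, {"xyz": [0, 0, 0], "turn": [0.58, -0.007, -0.003], "gripper": 0}, {"xyz": [0, 0, 0], "turn": [0.58, -0.007, -0.003], "gripper": 0}, {"xyz": [0, 0, 0], "turn": [0.58, -0.007, -0.003], "gripper": 0}, {"xyz": [0, 0, 0], "turn": [0.58, -0.007, -0.003], "gripper": 0}, {"xyz": [0, 0, 0], "turn": [0.58, -0.007, -0.003], "gripper": 0}, {"xyz": [0, 0, 0], "turn": [0.58, -0.007, -0.003], "gripper": 0}, {"xyz": [0, 0, 0], "turn": [0.58, -0.007, -0.003], "gripper": 0}, {"xyz": [0, 0, 0], "turn": [0.58, -0.007, -0.003], "gripper": 0}, {"xyz": [0, 0, 0], "turn": [0.58, -0.007, -0.003], "gripper": 0}, {"xyz": [0, 0, 0], "turn": [0.58, -0.007, -0.003], "gripper": 0}, {"xyz": [0, 0, 0], "turn": [0.58, -0.007, -0.003], "gripper": 0}, {"xyz": [0, 0, 0], "turn": [0, 0, 0], "gripper": 0}]}}

```text
time_s: 6.95
position: [0.4398, -0.0604, 0.2195]
tool_rot: [[0.08, -0.54, 0.838], [-0.997, -0.044, 0.066], [0.001, -0.841, -0.541]]
ft_force: [-1.0, 0.6, -0.5]
grip_width: 0.0427
```

```bash
python3 -c "
from k import *
s=env.observe();R=tilt(4.7,57);print(s['q'],s['tool_rot'])
g=np.array([.527,.195,.095])
go(g-.08*R[:,2],R)
"
```

```text
[-45.4576   4.3317 129.4401  88.4957  40.1094 -30.9039] [[ 0.0795 -0.5395  0.8382]
 [-0.9968 -0.0437  0.0665]
 [ 0.0008 -0.8408 -0.5413]]
t 6.95 pos [ 0.4398 -0.0604  0.2195] F [-1.0114  0.6022 -0.4889] w 0.04274325414610791
shift units [-6.189   1.1543  1.9363]
turn units [-0.0496 -0.0305 -0.0082]
```

Emit:
{"method": "step_arm", "body": {"steps": [{"xyz": [-0.387, 0.072, 0.121], "turn": [0, 0, 0], "gripper": 0}, {"xyz": [-0.387, 0.072, 0.121], "turn": [0, 0, 0], "gripper": 0}, {"xyz": [-0.387, 0.072, 0.121], "turn": [0, 0, 0], "gripper": 0}, {"xyz": [-0.387, 0.072, 0.121], "turn": [0, 0, 0], "gripper": 0}, {"xyz": [-0.387, 0.072, 0.121], "turn": [0, 0, 0], "gripper": 0}, {"xyz": [-0.387, 0.072, 0.121], "turn": [0, 0, 0], "gripper": 0}, {"xyz": [-0.387, 0.072, 0.121], "turn": [0, 0, 0], "gripper": 0}, {"xyz": [-0.387, 0.072, 0.121], "turn": [0, 0, 0], "gripper": 0}, {"xyz": [-0.387, 0.072, 0.121], "turn": [0, 0, 0], "gripper": 0}, {"xyz": [-0.387, 0.072, 0.121], "turn": [0, 0, 0], "gripper": 0}, {"xyz": [-0.387, 0.072, 0.121], "turn": [0, 0, 0], "gripper": 0}, {"xyz": [-0.387, 0.072, 0.121], "turn": [0, 0, 0], "gripper": 0}, {"xyz": [-0.387, 0.072, 0.121], "turn": [0, 0, 0], "gripper": 0}, {"xyz": [-0.387, 0.072, 0.121], "turn": [0, 0, 0], "gripper": 0}, {"xyz": [-0.387, 0.072, 0.121], "turn": [0, 0, 0], "gripper": 0}, {"xyz": [-0.387, 0.072, 0.121], "turn": [0, 0, 0], "gripper": 0}, {"xyz": [0, 0, 0], "turn": [0, 0, 0], "gripper": 0}]}}

```text
time_s: 8.37
position: [0.4605, 0.1921, 0.1389]
tool_rot: [[0.085, -0.54, 0.838], [-0.996, -0.046, 0.072], [-0.001, -0.841, -0.542]]
ft_force: [0.1, 1.0, 0.1]
grip_width: 0.0427
```

```bash
python3 -c "
from k import *
p,d,i=grab('wrist');cv2.imwrite('pics/w3.png',p[...,::-1]);np.savez('w3.npz',p=p,d=d,**{k:i[k] for k in i})
s=env.observe();R=tilt(4.7,57);print(s['q'])
g=np.array([.527,.195,.095])
go(g,R)
h=cv2.cvtColor(p,cv2.COLOR_RGB2HSV)
m=((h[...,0]>5)&(h[...,0]<20)&(h[...,1]>90)&(p[...,0]>120)).astype(np.uint8)
n,l,st,c=cv2.connectedComponentsWithStats(m)
for k in range(1,n):
  if st[k,4]>150 and 250<c[k,0]<400: print(st[k],c[k])
"
```

```text
[ 11.7155  22.927  127.8655 192.1422  28.3517 -96.9765]
t 8.4167 pos [0.4604 0.1911 0.1391] F [-0.3405 -0.0557  0.6151] w 0.04299153279466832
shift units [0.0458 0.024  2.    ]
turn units [-0.0451  0.0351  0.0147]
[ 239    0  161   27 2871] [318.984   10.4305]
[ 286   70   99   45 1465] [351.7754  83.5392]
[ 313  171   24   76 1666] [324.0648 209.7965]
[ 267  267  106   76 6299] [319.3778 306.3332]
```

View pics/w3.png

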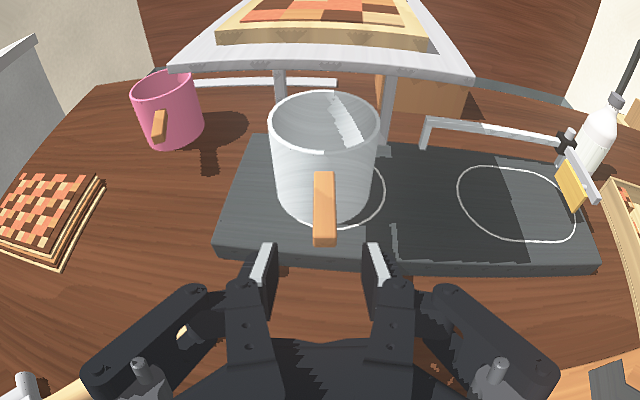

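The handle is squarely between the fingers, from (325,172) to (325,246). The rim ellipse is centred near (325,122).

```bash
python3 -c "
from h import *
i=np.load('w3.npz')
for u,v,z in((324.5,246,.088),(324.5,236,.102),(324,180,.102)):print(fray(i,u,v,z))
L=fray(i,268,124,.12);Rr=fray(i,381,122,.12);F=fray(i,322,152,.12);B=fray(i,323,91,.12)
print('rim',L,Rr,F,B)
"
```

```text
[0.5068 0.1926 0.088 ]
[0.5057 0.1927 0.102 ]
[0.5553 0.1968 0.102 ]
rim [0.5984 0.2463 0.12  ] [0.6095 0.1534 0.12  ] [0.5662 0.1992 0.12  ] [0.6558 0.2054 0.12  ]
```

Emit:
{"method": "step_arm", "body": {"steps": [{"xyz": [0.007, 0.01, 0.32], "turn": [0, 0, 0], "gripper": 0}, {"xyz": [0.007, 0.01, 0.32], "turn": [0, 0, 0], "gripper": 0}, {"xyz": [0.007, 0.01, 0.32], "turn": [0, 0, 0], "gripper": 0}, {"xyz": [0.007, 0.01, 0.32], "turn": [0, 0, 0], "gripper": 0}, {"xyz": [0.007, 0.01, 0.32], "turn": [0, 0, 0], "gripper": 0}, {"xyz": [0.007, 0.01, 0.32], "turn": [0, 0, 0], "gripper": 0}, {"xyz": [0, 0, 0], "turn": [0, 0, 0], "gripper": 0}]}}

```text
time_s: 9.0
position: [0.5252, 0.1922, 0.0951]
tool_rot: [[0.081, -0.54, 0.838], [-0.997, -0.044, 0.068], [0.0, -0.841, -0.541]]
ft_force: [-0.1, -0.3, 0.4]
grip_width: 0.0431
```

```bash
python3 -c "
from h import *
go([.524,.1942,.095],tilt(4.7,57))"
```

```text
t 9.0 pos [0.5252 0.1922 0.0951] F [-0.0771 -0.3258  0.4299] w 0.043051350436424024
shift units [-0.0529  0.0155 -0.021 ]
turn units [-0.0482 -0.0139 -0.0087]
```

Emit:
{"method": "step_arm", "body": {"steps": [{"xyz": [-0.05, 0, 0], "turn": [0, 0, 0], "gripper": -0.3}, {"xyz": [0, 0, 0], "turn": [0, 0, 0], "gripper": -0.5}, {"xyz": [0, 0, 0], "turn": [0, 0, 0], "gripper": -0.6}, {"xyz": [0, 0, 0], "turn": [0, 0, 0], "gripper": -0.8}, {"xyz": [0, 0, 0], "turn": [0, 0, 0], "gripper": -1}, {"xyz": [0, 0, 0], "turn": [0, 0, 0], "gripper": -1}, {"xyz": [0, 0, 0], "turn": [0, 0, 0], "gripper": -1}, {"xyz": [0, 0, 0], "turn": [0, 0, 0], "gripper": -1}], "squeeze": 60}}

```text
time_s: 9.67
position: [0.5228, 0.1948, 0.0956]
tool_rot: [[0.081, -0.54, 0.838], [-0.997, -0.045, 0.068], [0.001, -0.841, -0.542]]
ft_force: [-5.6, -2.2, 7.1]
grip_width: 0.0153
```

```bash
python3 -c "
from h import *
s=env.observe();P=s['position'];go(P+[0,-.2,0]);go(P+[.0005,-.2405,0])"
```

```text
t 9.6667 pos [0.5228 0.1948 0.0956] F [-5.609  -2.1985  7.0862] w 0.015306853003218697
shift units [ 4.9834  0.225  -0.3393]
t 9.6667 pos [0.5228 0.1948 0.0956] F [-5.609  -2.1985  7.0862] w 0.015306853003218697
shift units [ 5.9936  0.2638 -0.3976]
```

Emit:
{"method": "step_arm", "body": {"steps": [{"xyz": [0, 0, -0.05], "turn": [0, 0, 0], "gripper": -1}, {"xyz": [0.1, 0.0045, -0.007], "turn": [0, 0, 0], "gripper": -1}, {"xyz": [0.2, 0.009, -0.0136], "turn": [0, 0, 0], "gripper": -1}]}}

```text
time_s: 9.92
position: [0.5212, 0.1834, 0.0959]
tool_rot: [[0.085, -0.541, 0.837], [-0.996, -0.048, 0.07], [0.002, -0.84, -0.543]]
ft_force: [-0.7, 2.6, -1.6]
grip_width: 0.0149
```

```bash
python3 -c "
from h import *
go([.5232,.03,.0956])"
```

```text
t 9.9167 pos [0.5212 0.1834 0.0959] F [-0.7479  2.602  -1.6124] w 0.014878499599764143
shift units [ 3.8256  0.1607 -0.2222]
```

Emit:
{"method": "step_arm", "body": {"steps": [{"xyz": [0.255, 0.011, -0.015], "turn": [0, 0, 0], "gripper": -1}, {"xyz": [0.255, 0.011, -0.015], "turn": [0, 0, 0], "gripper": -1}, {"xyz": [0.255, 0.011, -0.015], "turn": [0, 0, 0], "gripper": -1}, {"xyz": [0.255, 0.011, -0.015], "turn": [0, 0, 0], "gripper": -1}, {"xyz": [0.255, 0.011, -0.015], "turn": [0, 0, 0], "gripper": -1}, {"xyz": [0.255, 0.011, -0.015], "turn": [0, 0, 0], "gripper": -1}, {"xyz": [0.255, 0.011, -0.015], "turn": [0, 0, 0], "gripper": -1}, {"xyz": [0.255, 0.011, -0.015], "turn": [0, 0, 0], "gripper": -1}, {"xyz": [0.255, 0.011, -0.015], "turn": [0, 0, 0], "gripper": -1}, {"xyz": [0.255, 0.011, -0.015], "turn": [0, 0, 0], "gripper": -1}, {"xyz": [0.255, 0.011, -0.015], "turn": [0, 0, 0], "gripper": -1}, {"xyz": [0.255, 0.011, -0.015], "turn": [0, 0, 0], "gripper": -1}, {"xyz": [0.255, 0.011, -0.015], "turn": [0, 0, 0], "gripper": -1}, {"xyz": [0.255, 0.011, -0.015], "turn": [0, 0, 0], "gripper": -1}, {"xyz": [0, 0, 0], "turn": [0, 0, 0], "gripper": -1}]}}

```text
time_s: 11.17
position: [0.5231, 0.0382, 0.0957]
tool_rot: [[0.08, -0.541, 0.837], [-0.997, -0.045, 0.067], [0.001, -0.84, -0.542]]
ft_force: [-0.1, -0.6, -0.3]
grip_width: 0.0152
```

```bash
python3 -c "
from h import *
p,d,i=grab('wrist');cv2.imwrite('pics/w4.png',p[...,::-1]);np.savez('w4.npz',p=p,d=d,**{k:i[k] for k in i})
go([.5232,-.03,.0956],tilt(4.7,57))"
```

```text
t 11.2167 pos [0.523  0.0386 0.0957] F [-0.941  -3.3403  0.1861] w 0.015102505364864719
shift units [ 1.7087  0.0753 -0.1089]
turn units [-0.0319 -0.0339 -0.0043]
```

View pics/w4.png

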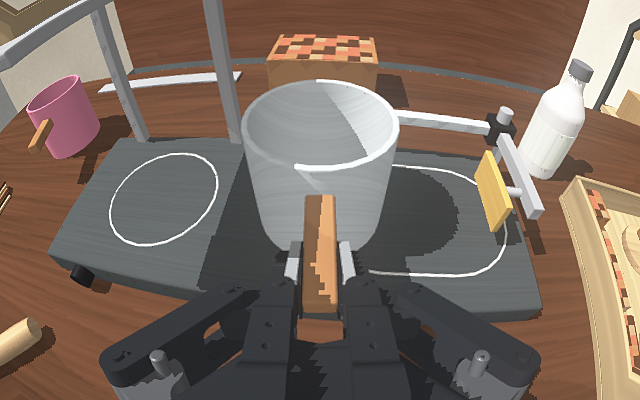

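The pot is upright, held between the pads by its handle, with the rim from (242,128) to (399,128). The brass pad is at about (494,190). Next I measure the gap.

```bash
python3 -c "
from h import *
i=np.load('w4.npz');p=i['p'];h=cv2.cvtColor(p,cv2.COLOR_RGB2HSV)
m=((h[...,0]>19)&(h[...,0]<33)&(h[...,1]>110)&(p[...,0]>120)).astype(np.uint8);m[:,:465]=0;m[:,530:]=0;m[:140]=0;m[245:]=0
c=max(cv2.findContours(m,0,2)[0],key=cv2.contourArea);a=cv2.approxPolyDP(c,2.5,True)[:,0]
print(cv2.contourArea(c));
for u,v in a:print(u,v,p[v,u],fray(i,u,v,.081),fray(i,u,v,.051))
L=fray(i,242,130,.12);Rr=fray(i,399,130,.12);F=fray(i,320,168,.12);B=fray(i,320,80,.12)
print('rim',L,Rr,F,B)
"
```

```text
1427.0
486 150 [255 224 130] [ 0.6425 -0.0865  0.081 ] [ 0.681  -0.1115  0.051 ]
475 177 [254 221 125] [ 0.6097 -0.0665  0.081 ] [ 0.6413 -0.0872  0.051 ]
491 229 [230 188 108] [ 0.5642 -0.0662  0.081 ] [ 0.5864 -0.0869  0.051 ]
495 224 [227 186 108] [ 0.5683 -0.0704  0.081 ] [ 0.5913 -0.092   0.051 ]
492 219 [223 183 107] [ 0.5722 -0.0692  0.081 ] [ 0.5961 -0.0906  0.051 ]
497 220 [225 185 109] [ 0.5716 -0.073   0.081 ] [ 0.5953 -0.0951  0.051 ]
506 207 [237 200 118] [ 0.5832 -0.0841  0.081 ] [ 0.6094 -0.1085  0.051 ]
512 206 [255 242 135] [ 0.5845 -0.0897  0.081 ] [ 0.6109 -0.1153  0.051 ]
492 154 [247 207 124] [ 0.6383 -0.0908  0.081 ] [ 0.676  -0.1167  0.051 ]
rim [0.5953 0.0886 0.12  ] [ 0.6026 -0.0013  0.12  ] [0.5667 0.0414 0.12  ] [0.658  0.0487 0.12  ]
```

Emit:
{"method": "step_arm", "body": {"steps": [{"xyz": [0.2, 0.009, -0.013], "turn": [0, 0, 0], "gripper": -1}, {"xyz": [0.2, 0.009, -0.013], "turn": [0, 0, 0], "gripper": -1}, {"xyz": [0.2, 0.009, -0.013], "turn": [0, 0, 0], "gripper": -1}, {"xyz": [0.2, 0.009, -0.013], "turn": [0, 0, 0], "gripper": -1}, {"xyz": [0.2, 0.009, -0.013], "turn": [0, 0, 0], "gripper": -1}, {"xyz": [0.2, 0.009, -0.013], "turn": [0, 0, 0], "gripper": -1}, {"xyz": [0.2, 0.009, -0.013], "turn": [0, 0, 0], "gripper": -1}, {"xyz": [0.15, 0.007, -0.01], "turn": [0, 0, 0], "gripper": -1}, {"xyz": [0.1, 0.005, -0.007], "turn": [0, 0, 0], "gripper": -1}, {"xyz": [0, 0, 0], "turn": [0, 0, 0], "gripper": -1}]}}

```text
time_s: 12.05
position: [0.5232, -0.0269, 0.0957]
tool_rot: [[0.081, -0.54, 0.838], [-0.997, -0.045, 0.068], [0.002, -0.84, -0.542]]
ft_force: [-0.9, 0.7, 1.4]
grip_width: 0.015
```

```bash
cat >> h.py <<'E'
def gap(tag):
    p,d,i=grab('wrist');np.savez(tag+'.npz',p=p,d=d,**{k:i[k] for k in i})
    cv2.imwrite(f'pics/{tag}.png',cv2.resize(p[60:300,200:520],None,fx=2.4,fy=2.4,interpolation=cv2.INTER_CUBIC)[...,::-1])
    go([.5232,-.045,.0956],tilt(4.7,57))
    h=cv2.cvtColor(p,cv2.COLOR_RGB2HSV)
    m=((h[...,0]>19)&(h[...,0]<33)&(h[...,1]>110)&(p[...,0]>120)).astype(np.uint8);m[:,:385]=0;m[:,530:]=0;m[:100]=0;m[250:]=0
    c=max(cv2.findContours(m,0,2)[0],key=cv2.contourArea);a=cv2.approxPolyDP(c,2.5,True)[:,0]
    for u,v in a:print(u,v,fray(i,u,v,.081)[:2],fray(i,u,v,.051)[:2])
E
python3 -c "
from h import *
gap('w5')"
```

```text
t 12.1 pos [ 0.5232 -0.0268  0.0957] F [-0.0866  1.516   1.5196] w 0.015268565197822413
shift units [ 0.4524  0.0223 -0.0303]
turn units [-0.036  -0.0203  0.009 ]
423 193 [ 0.5908 -0.0884] [ 0.6185 -0.1002]
419 202 [ 0.5829 -0.0846] [ 0.6089 -0.0956]
428 202 [ 0.5834 -0.0907] [ 0.6095 -0.1029]
```

View pics/w5.png

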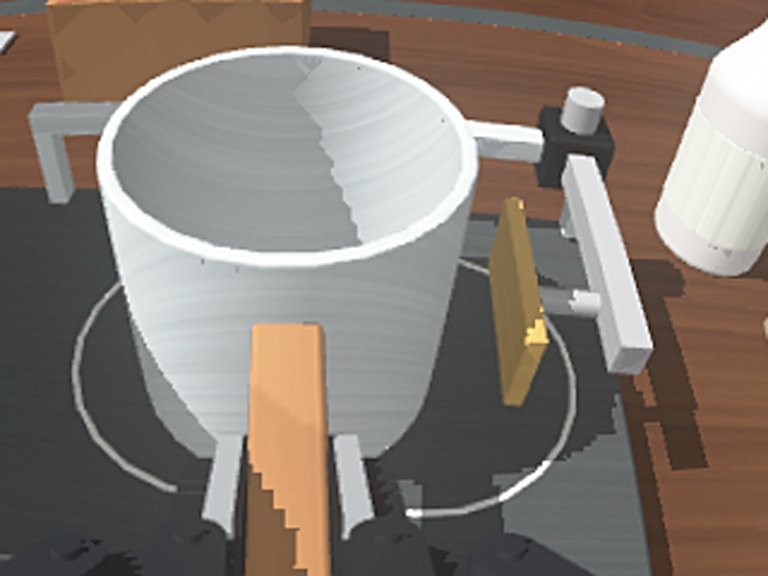

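Gap is about 18 mm: the pad face is at y≈-0.085 and the pot's edge at about -0.067. The pot is upright on the plate. I approach slowly.

Emit:
{"method": "step_arm", "body": {"steps": [{"xyz": [0.06, 0.003, -0.004], "turn": [0, 0, 0], "gripper": -1}, {"xyz": [0.06, 0.003, -0.004], "turn": [0, 0, 0], "gripper": -1}, {"xyz": [0.06, 0.003, -0.004], "turn": [0, 0, 0], "gripper": -1}, {"xyz": [0.06, 0.003, -0.004], "turn": [0, 0, 0], "gripper": -1}, {"xyz": [0.06, 0.003, -0.004], "turn": [0, 0, 0], "gripper": -1}, {"xyz": [0.05, 0.002, -0.003], "turn": [0, 0, 0], "gripper": -1}, {"xyz": [0.05, 0.002, -0.003], "turn": [0, 0, 0], "gripper": -1}, {"xyz": [0.05, 0.002, -0.003], "turn": [0, 0, 0], "gripper": -1}, {"xyz": [0.05, 0.002, -0.003], "turn": [0, 0, 0], "gripper": -1}, {"xyz": [0, 0, 0], "turn": [0, 0, 0], "gripper": -1}, {"xyz": [0, 0, 0], "turn": [0, 0, 0], "gripper": -1}]}}

```text
time_s: 13.02
position: [0.5232, -0.0464, 0.0956]
tool_rot: [[0.083, -0.54, 0.837], [-0.997, -0.046, 0.069], [0.001, -0.84, -0.542]]
ft_force: [0.3, 5.1, 2.8]
grip_width: 0.0153
```

```bash
python3 -c "
from h import *
gap('w6')
p,d,i=grab('top');
np.savez('t2.npz',p=p,d=d,**{k:i[k] for k in i})
a=cv2.resize(p[140:215,280:370],None,fx=6,fy=6,interpolation=cv2.INTER_CUBIC)[...,::-1]
b=cv2.imread('pics/w6.png')[80:480,180:620]
w=max(a.shape[1],b.shape[1]);b=cv2.copyMakeBorder(b[:140+0] if 0 else b,0,0,0,w-b.shape[1],0)
cv2.imwrite('pics/m6.png',cv2.resize(np.vstack([a,b]),None,fx=.7,fy=.7))"
```

```text
t 13.0667 pos [ 0.5232 -0.0464  0.0957] F [-0.6128  4.4155  3.8202] w 0.015028442480716947
shift units [-0.0355 -0.0003  0.0029]
turn units [-0.0377 -0.0043  0.0194]
392 223 [ 0.5654 -0.0854] [ 0.5878 -0.0924]
```

View pics/m6.png

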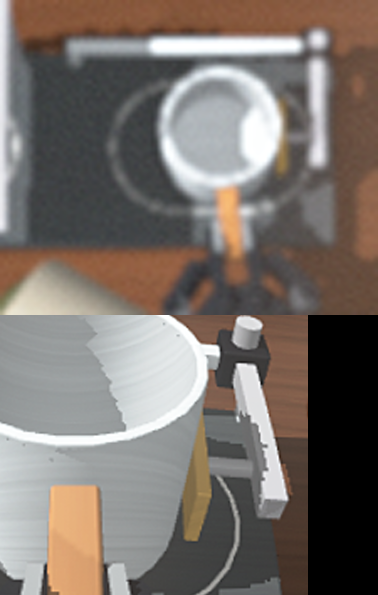

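The pot now touches the brass pad, with about 2–3 mm of travel and Fy up by about 3 N. I push roughly 3 mm further.

Emit:
{"method": "step_arm", "body": {"steps": [{"xyz": [0.025, 0.001, -0.002], "turn": [0, 0, 0], "gripper": -1}, {"xyz": [0.025, 0.001, -0.002], "turn": [0, 0, 0], "gripper": -1}, {"xyz": [0.025, 0.001, -0.002], "turn": [0, 0, 0], "gripper": -1}, {"xyz": [0, 0, 0], "turn": [0, 0, 0], "gripper": -1}, {"xyz": [0, 0, 0], "turn": [0, 0, 0], "gripper": -1}]}}

```text
time_s: 13.53
position: [0.5231, -0.0493, 0.0956]
tool_rot: [[0.083, -0.54, 0.837], [-0.997, -0.046, 0.069], [0.001, -0.84, -0.542]]
ft_force: [0.1, 6.0, 3.3]
grip_width: 0.0149
```

```bash
python3 -c "
from h import *
gap('w7')
go([.4232,-.052,.16])
# rod ends (brass back / arm front) along image rows, both pictures
for t in('w5','w6','w7'):
  i=np.load(t+'.npz');p=i['p']
  h=cv2.cvtColor(p,cv2.COLOR_RGB2HSV);m=(h[...,0]>15)&(h[...,0]<33)&(h[...,1]>90);m[:,:370]=0;m[:,440:]=0;m[:120]=0;m[240:]=0
  v,u=np.nonzero(m)
  for z in (.081,.051):
    b=[fray(i,a,c,z) for a,c in zip(u[v>np.percentile(v,85)],v[v>np.percentile(v,85)])];print(t,z,np.min(b,0)[:2],np.max(b,0)[:2])
"
```

```text
t 13.5833 pos [ 0.5231 -0.0493  0.0956] F [-0.3797  6.4956  2.3076] w 0.015169102807673848
shift units [-0.1069 -0.0053  0.0091]
turn units [-0.0358  0.      0.0208]
394 174 [ 0.6062 -0.0925] [ 0.6371 -0.1005]
393 179 [ 0.6014 -0.0915] [ 0.6313 -0.0991]
t 13.5833 pos [ 0.5231 -0.0493  0.0956] F [-0.3797  6.4956  2.3076] w 0.015169102807673848
shift units [-0.1374  0.0007 -2.9694]
w5 0.081 [ 0.5625 -0.0862] [ 0.575  -0.0763]
w5 0.051 [ 0.5842 -0.0975] [ 0.5994 -0.0856]
w6 0.081 [ 0.5623 -0.0876] [ 0.5707 -0.0808]
w6 0.051 [ 0.584  -0.0951] [ 0.5942 -0.0869]
w7 0.081 [ 0.5622 -0.0898] [ 0.5698 -0.0834]
w7 0.051 [ 0.5839 -0.0971] [ 0.5931 -0.0894]
```

Emit:
{"method": "step_arm", "body": {"steps": [{"xyz": [0, 0, 0], "turn": [0, 0, 0], "gripper": -0.6}, {"xyz": [0, 0, 0], "turn": [0, 0, 0], "gripper": -0.4}, {"xyz": [0, 0, 0], "turn": [0, 0, 0], "gripper": -0.2}, {"xyz": [0, 0, 0], "turn": [0, 0, 0], "gripper": 0}, {"xyz": [0, 0, 0], "turn": [0, 0, 0], "gripper": 0}, {"xyz": [0, 0, -0.2], "turn": [0, 0, 0], "gripper": 0}, {"xyz": [0, 0, -0.3], "turn": [0, 0, 0], "gripper": 0}, {"xyz": [0, 0, -0.4], "turn": [0, 0, 0], "gripper": 0}, {"xyz": [0, 0, -0.5], "turn": [0, 0, 0], "gripper": 0}, {"xyz": [0, 0, -0.5], "turn": [0, 0, 0], "gripper": 0}, {"xyz": [0, 0, -0.5], "turn": [0, 0, 0], "gripper": 0}, {"xyz": [0, 0, -0.5], "turn": [0, 0, 0], "gripper": 0}, {"xyz": [0, 0, 0], "turn": [0, 0, 0], "gripper": 0}]}}

```text
time_s: 14.67
position: [0.424, -0.0572, 0.1595]
tool_rot: [[0.08, -0.541, 0.837], [-0.997, -0.045, 0.066], [0.002, -0.84, -0.542]]
ft_force: [0.5, 0.1, 0.1]
grip_width: 0.0429
```

```bash
python3 -c "
from k import *
p,d,i=grab('wrist');cv2.imwrite('pics/w8.png',p[...,::-1]);np.savez('w8.npz',p=p,d=d,**{k:i[k] for k in i})
s=env.observe();print(s['q'],s['tool_rot'][:,2])
# lid bar
T=np.load('top.npz');b0=np.array([.485,-.33]);b1=np.array([.4253,-.3518]);print('bar ang',np.degrees(np.arctan2(*(b0-b1)[::-1])),(b0+b1)/2)
P=s['position'];Rd=tilt(0,0)
C=np.array([.455,-.341,.20])
Q1=np.array([.43,-.06,.26])
for yaw in (20,-160):
  # jaws perpendicular to bar (bar along 20 deg)
  sim([(P,s['tool_rot']),(Q1,s['tool_rot']),(Q1,tilt(4.7,10)),(Q1+[0,-.15,0],tilt(20,0)),(C,tilt(20,0))],s['q'])
  break
go(Q1,tilt(4.7,10))
"
```

```text
[-47.7896  15.2424 138.2095 108.2097  44.3754 -59.8612] [ 0.838   0.0649 -0.5417]
bar ang 20.06012728410047 [ 0.4551 -0.3409]
[-47.2  -2.8 125.8  75.5  42.9 -15.1   0. ] maxstep [0.1 1.9 1.1 2.9 0.7 4.1] e 0.0
[-26.6   5.6  95.7   5.5  70.2  57.2   0. ] maxstep [1.9 1.5 2.6 8.8 3.9 9.4] e 0.0
[-40.2  14.2  84.1   0.   81.7  29.8   0. ] maxstep [1.4 0.8 1.2 0.7 1.1 2.6] e 0.0
[-48.8  26.   76.2   0.   77.8  21.2   0. ] maxstep [0.8 1.  0.9 0.  0.5 0.8] e 0.0
t 14.7167 pos [ 0.4252 -0.0581  0.1593] F [ 0.0545  0.5413 -0.5611] w 0.042909677662966696
shift units [ 0.0654 -2.1794 -1.2672]
turn units [-10.297   -0.0516  -0.0097]
```

View pics/w8.png

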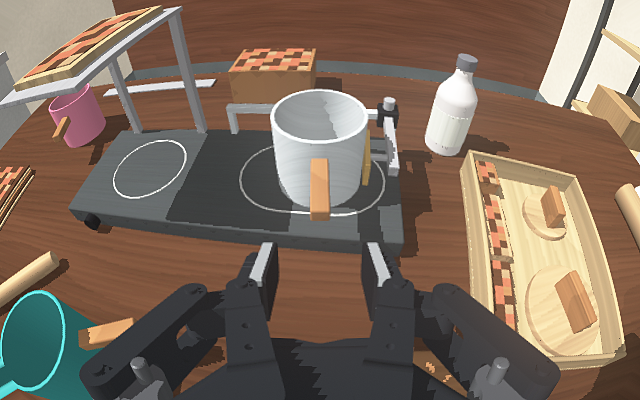

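The pot rests against the pad, upright inside the keep-warm outline. The larger lid is at about (562,310) with its bar at (575,300). Now lift and untilt.

Emit:
{"method": "step_arm", "body": {"steps": [{"xyz": [0.01, -0.36, -0.21], "turn": [0, 0, 0], "gripper": 0.3}, {"xyz": [0.01, -0.36, -0.21], "turn": [0, 0, 0], "gripper": 0.3}, {"xyz": [0.01, -0.36, -0.21], "turn": [0, 0, 0], "gripper": 0.3}, {"xyz": [0.01, -0.36, -0.21], "turn": [0, 0, 0], "gripper": 0.3}, {"xyz": [0.01, -0.36, -0.21], "turn": [0, 0, 0], "gripper": 0.3}, {"xyz": [0.01, -0.36, -0.21], "turn": [0, 0, 0], "gripper": 0.3}]}}

```text
time_s: 15.22
position: [0.4311, -0.0593, 0.2592]
tool_rot: [[0.082, -0.54, 0.837], [-0.997, -0.046, 0.068], [0.001, -0.84, -0.542]]
ft_force: [0.0, 0.2, 0.6]
grip_width: 0.0557
```

Emit:
{"method": "step_arm", "body": {"steps": [{"xyz": [0, 0, 0], "turn": [-0.57, 0, 0], "gripper": 0.3}, {"xyz": [0, 0, 0], "turn": [-0.57, 0, 0], "gripper": 0.3}, {"xyz": [0, 0, 0], "turn": [-0.57, 0, 0], "gripper": 0.3}, {"xyz": [0, 0, 0], "turn": [-0.57, 0, 0], "gripper": 0.3}, {"xyz": [0, 0, 0], "turn": [-0.57, 0, 0], "gripper": 0.3}, {"xyz": [0, 0, 0], "turn": [-0.57, 0, 0], "gripper": 0.3}, {"xyz": [0, 0, 0], "turn": [-0.57, 0, 0], "gripper": 0.3}, {"xyz": [0, 0, 0], "turn": [-0.57, 0, 0], "gripper": 0.3}, {"xyz": [0, 0, 0], "turn": [-0.57, 0, 0], "gripper": 0.3}, {"xyz": [0, 0, 0], "turn": [-0.57, 0, 0], "gripper": 0.3}, {"xyz": [0, 0, 0], "turn": [-0.57, 0, 0], "gripper": 0.3}, {"xyz": [0, 0, 0], "turn": [-0.57, 0, 0], "gripper": 0.3}, {"xyz": [0, 0, 0], "turn": [-0.57, 0, 0], "gripper": 0.3}, {"xyz": [0, 0, 0], "turn": [-0.57, 0, 0], "gripper": 0.3}, {"xyz": [0, 0, 0], "turn": [-0.57, 0, 0], "gripper": 0.3}, {"xyz": [0, 0, 0], "turn": [-0.57, 0, 0], "gripper": 0.3}, {"xyz": [0, 0, 0], "turn": [-0.57, 0, 0], "gripper": 0.3}, {"xyz": [0, 0, 0], "turn": [-0.57, 0, 0], "gripper": 0.3}, {"xyz": [0, 0, 0], "turn": [0, 0, 0], "gripper": 0.3}]}}

```text
time_s: 16.8
position: [0.4321, -0.0589, 0.2579]
tool_rot: [[0.084, -0.981, 0.174], [-0.996, -0.083, 0.015], [-0.0, -0.174, -0.985]]
ft_force: [-1.0, 1.6, -0.4]
grip_width: 0.0555
```

```bash
python3 -c "
from h import *
go([.44,-.34,.22],tilt(20,0))"
```

```text
t 16.8 pos [ 0.4321 -0.0589  0.2579] F [-0.9501  1.6368 -0.449 ] w 0.05547883459084045
shift units [7.0206 0.5537 0.8627]
turn units [-2.1778 -0.2871 -3.3016]
```

Emit:
{"method": "step_arm", "body": {"steps": [{"xyz": [0.585, 0.046, 0.072], "turn": [0, 0, 0], "gripper": 0.3}, {"xyz": [0.585, 0.046, 0.072], "turn": [0, 0, 0], "gripper": 0.3}, {"xyz": [0.585, 0.046, 0.072], "turn": [0, 0, 0], "gripper": 0.3}, {"xyz": [0.585, 0.046, 0.072], "turn": [0, 0, 0], "gripper": 0.3}, {"xyz": [0.585, 0.046, 0.072], "turn": [0, 0, 0], "gripper": 0.3}, {"xyz": [0.585, 0.046, 0.072], "turn": [0, 0, 0], "gripper": 0.3}, {"xyz": [0.585, 0.046, 0.072], "turn": [0, 0, 0], "gripper": 0.3}, {"xyz": [0.585, 0.046, 0.072], "turn": [0, 0, 0], "gripper": 0.3}, {"xyz": [0.585, 0.046, 0.072], "turn": [0, 0, 0], "gripper": 0.3}, {"xyz": [0.585, 0.046, 0.072], "turn": [0, 0, 0], "gripper": 0.3}, {"xyz": [0.585, 0.046, 0.072], "turn": [0, 0, 0], "gripper": 0.3}, {"xyz": [0.585, 0.046, 0.072], "turn": [0, 0, 0], "gripper": 0.3}, {"xyz": [0, 0, 0], "turn": [-0.363, -0.048, -0.55], "gripper": 0.3}, {"xyz": [0, 0, 0], "turn": [-0.363, -0.048, -0.55], "gripper": 0.3}, {"xyz": [0, 0, 0], "turn": [-0.363, -0.048, -0.55], "gripper": 0.3}, {"xyz": [0, 0, 0], "turn": [-0.363, -0.048, -0.55], "gripper": 0.3}, {"xyz": [0, 0, 0], "turn": [-0.363, -0.048, -0.55], "gripper": 0.3}, {"xyz": [0, 0, 0], "turn": [-0.363, -0.048, -0.55], "gripper": 0.3}, {"xyz": [0, 0, 0], "turn": [0, 0, 0], "gripper": 0.3}]}}

```text
time_s: 18.38
position: [0.439, -0.3401, 0.2201]
tool_rot: [[0.343, -0.939, 0.002], [-0.939, -0.343, -0.0], [0.001, -0.002, -1.0]]
ft_force: [0.3, 0.4, 0.2]
grip_width: 0.0556
```

```bash
python3 -c "
from h import *
p,d,i=grab('wrist');np.savez('w9.npz',p=p,d=d,**{k:i[k] for k in i})
go([.455,-.341,.10],tilt(20,0))
# bar: brownish-orange components
h=cv2.cvtColor(p,cv2.COLOR_RGB2HSV)
m=((h[...,0]>5)&(h[...,0]<17)&(h[...,1]>85)&(p[...,0]>130)).astype(np.uint8)
n,l,st,c=cv2.connectedComponentsWithStats(m)
for k in range(1,n):
  if st[k,4]>200:
    r=cv2.minAreaRect(np.argwhere(l==k)[:,::-1].astype(np.float32));print(st[k],c[k],p[int(c[k,1]),int(c[k,0])],fray(i,*c[k],.048),r)
    b=cv2.boxPoints(r);
    if 1: print('   ',[fray(i,u,v,.048)[:2] for u,v in b])
t,dt,it=grab('top');np.savez('t3.npz',p=t,d=dt,**{k:it[k] for k in it})
hs=cv2.cvtColor(t,cv2.COLOR_RGB2HSV);mm=((hs[...,1]<45)&(t.min(-1)>120)).astype(np.uint8);mm[:150]=0;mm[200:]=0;mm[:,300:]&=1;mm[:,:312]=0;mm[:,352:]=0
for cc in cv2.findContours(mm,0,2)[0]:
  if cv2.contourArea(cc)>150:
    (x,y),ax,a=cv2.fitEllipse(cc);print('rim',x,y,ax,ray(it,x,y,.12))
cv2.imwrite('pics/w9.png',np.hstack([p[:,100:540],cv2.resize(t[150:230,300:372],(360,400),interpolation=cv2.INTER_CUBIC)])[...,::-1])
"
```

```text
t 18.4333 pos [ 0.4388 -0.3401  0.2202] F [-0.4565  0.0842  0.2358] w 0.055397152797982005
shift units [ 0.155  -0.3644  3.0056]
turn units [-0.0341 -0.0123 -0.0183]
[ 24   0  60  43 476] [69.3151 22.7605] [254 185 120] [0.5298 0.0161 0.048 ] ((53.44171142578125, 15.721501350402832), (50.18607711791992, 45.4525032043457), 14.743562698364258)
    [array([0.5111, 0.1205]), array([0.5758, 0.1267]), array([0.56  , 0.0032]), array([ 0.5043, -0.0014])]
[ 250    0   56   82 1467] [278.0341  39.5815] [138  94  68] [ 0.5578 -0.2548  0.048 ] ((277.2489929199219, 40.17113494873047), (25.807493209838867, 83.18558502197266), 26.90609359741211)
    [array([ 0.5194, -0.237 ]), array([ 0.6012, -0.2451]), array([ 0.5963, -0.2703]), array([ 0.5152, -0.2622])]
[ 365   23   51   57 1655] [391.4393  52.7353] [153 113  79] [ 0.5839 -0.3596  0.048 ] ((394.0768737792969, 53.884613037109375), (39.38371276855469, 53.5285758972168), 33.690067291259766)
    [array([ 0.5613, -0.3384]), array([ 0.6155, -0.3497]), array([ 0.6086, -0.3873]), array([ 0.5537, -0.3752])]
[  80   32  147   47 1183] [142.661   51.5554] 
[... 3154 characters left out ...]
ray([ 0.1748, -0.909 ])]
[161 204  73  20 276] [198.3659 216.4239] [129  86  62] [ 0.3614 -0.2301  0.048 ] ((196.23561096191406, 217.09271240234375), (74.37767028808594, 11.362677574157715), 12.011479377746582)
    [array([ 0.3453, -0.183 ]), array([ 0.3593, -0.1836]), array([ 0.3727, -0.2687]), array([ 0.3595, -0.2694])]
[258 299  19  26 219] [266.274  312.6119] [231 172 118] [ 0.2696 -0.334   0.048 ] ((265.5, 312.0), (26.625612258911133, 9.15255355834961), 56.3099365234375)
    [array([ 0.2773, -0.3171]), array([ 0.2882, -0.3237]), array([ 0.2625, -0.3491]), array([ 0.2509, -0.3426])]
rim 332.43585205078125 170.9698944091797 (28.297189712524414, 34.10115432739258) [ 0.6102 -0.0398  0.12  ]
```

```bash
python3 -c "
from h import *
i=np.load('w9.npz');p=i['p'];print(p[124:212:6,296:366:3,0]);print(p[124:212:12,296:366:3,2])
"
```

```text
[[250 250 251 251 252 252 252 252 252 252 252 251 251 251 251 251 251 251 252 252 255 169 241 247]
 [252 252 252 252 252 252 252 251 252 252 251 251 251 252 252 252 253 253 253 252 252 251 242 151]
 [252 252 252 251 251 251 252 244 229 238 215 164 167 159 255 255 255 253 249 248 248 248 249 252]
 [247 248 248 248 249 249 250 224 233 240 236 228 173 175 175 175 175 174 173 234 250 250 250 250]
 [251 251 251 252 252 252 254 236 236 239 233 199 176 175 175 176 177 177 217 252 252 251 251 251]
 [250 248 248 249 246 247 230 231 240 237 231 156 169 169 170 168 169 169 155 248 247 247 246 246]
 [251 251 251 252 252 252 235 232 240 235 236 164 170 170 171 171 172 163 251 249 249 249 250 249]
 [252 252 251 252 249 251 219 223 227 220 169 166 165 167 170 168 167 158 247 243 241 240 240 239]
 [250 249 249 249 250 243 215 228 225 222 161 177 178 177 178 178 173 255 250 249 248 247 248 248]
 [251 252 252 252 253 215 219 229 223 212 175 174 172 170 169 168 167 255 250 251 250 250 250 248]
 [251 250 249 248 249 223 224 227 221 179 158 160 163 165 167 168 253 250 250 250 250 250 249 250]
 [242 242 2
[... 478 characters left out ...]
2 177]
 [183 184 184 183 180 180 184 156 116 123 108  84 104  96 173 178 178 176 174 173 172 172 176 175]
 [183 183 183 183 184 185 191 121 123 127 120  99 109 107 108 108 108 109 130 185 183 183 180 180]
 [182 182 183 185 184 184 119 119 127 123 120 102 105 105 106 105 106 100 178 176 176 176 177 178]
 [178 176 175 178 178 157 107 116 114 111  95 109 110 110 110 110 107 190 179 174 172 173 173 175]
 [183 178 175 172 175 110 112 116 111  92  98 100 102 102 104 104 168 178 178 178 179 176 174 172]
 [161 162 160 161 143 105 116 113 108 165 160 165 171 178 121 177 174 176 178 181 184 108 116 138]
 [102 167 183 180 175 170 166 165 164 162 163 166 166 167 170 121 117 199 191 189 162 139 139 143]]
```

```bash
python3 -c "
from h import *
i=np.load('w9.npz');p=i['p'].astype(int)
P=[]
for v in range(130,204,2):
  r=p[v,296:345,0]-0;b=p[v,296:345,2]
  k=np.flatnonzero((r>205)&(b<140))
  if len(k)>3:
    a,c=296+k.min(),296+k.max();A=fray(i,a-.5,v,.048);C=fray(i,c+.5,v,.048);P.append(((A+C)/2)[:2]);print(v,a,c,A[:2],C[:2],round(np.hypot(*(A-C)[:2])*1000,1))
P=np.array(P);f=np.polyfit(P[:,0],P[:,1],1);print('ang',np.degrees(np.arctan(f[0])),'range x',P[:,0].min(),P[:,0].max(),'mid y',np.polyval(f,(P[:,0].min()+P[:,0].max())/2))
# same lid disc edge check with first top view
E=np.array(i['extrinsics']);print(E[:3,3])
"
```

```text
136 318 326 [ 0.4822 -0.322 ] [ 0.4851 -0.33  ] 8.6
138 317 330 [ 0.48   -0.3217] [ 0.4846 -0.3342] 13.3
140 317 330 [ 0.4782 -0.3224] [ 0.4828 -0.3349] 13.3
142 317 329 [ 0.4764 -0.323 ] [ 0.4807 -0.3347] 12.4
144 317 329 [ 0.4746 -0.3237] [ 0.4789 -0.3354] 12.4
146 316 329 [ 0.4725 -0.3235] [ 0.4771 -0.336 ] 13.4
148 316 328 [ 0.4706 -0.3241] [ 0.4749 -0.3358] 12.4
150 316 328 [ 0.4688 -0.3248] [ 0.4731 -0.3365] 12.5
152 315 328 [ 0.4667 -0.3245] [ 0.4713 -0.3372] 13.4
154 315 327 [ 0.4648 -0.3252] [ 0.4691 -0.3369] 12.5
156 314 327 [ 0.4627 -0.325 ] [ 0.4673 -0.3376] 13.5
158 314 326 [ 0.4608 -0.3256] [ 0.4651 -0.3374] 12.5
160 314 326 [ 0.459  -0.3263] [ 0.4633 -0.3381] 12.5
162 314 326 [ 0.4571 -0.327 ] [ 0.4614 -0.3387] 12.6
164 314 325 [ 0.4553 -0.3276] [ 0.4593 -0.3385] 11.6
166 313 325 [ 0.4531 -0.3274] [ 0.4574 -0.3392] 12.6
168 312 325 [ 0.4509 -0.3271] [ 0.4556 -0.3399] 13.6
170 312 324 [ 0.449  -0.3278] [ 0.4534 -0.3397] 12.6
172 312 324 [ 0.4472 -0.3285] [ 0.4515 -0.3404] 12.6
174 312 324 [ 0.4453 -0.3291] [ 0.4496 -0.341 ] 12.7
176 311 323 [ 0.4431 -0.3289] [ 0.4474 -0.3408] 12.7
178 311 323 [ 0.4412 -0.3296] [ 0.4456 -0.3415] 12.7
180 311 323 [ 0.4393 -0.3302] [ 0.4437 -0.3422] 12.7
182 310 322 [ 0.4371 -0.33  ] [ 0.4414 -0.342 ] 12.7
184 310 322 [ 0.4352 -0.3307] [ 0.4395 -0.3427] 12.8
186 309 321 [ 0.4329 -0.3304] [ 0.4373 -0.3425] 12.8
188 309 344 [ 0.431  -0.3311] [ 0.4432 -0.3645] 35.5
190 309 321 [ 0.4291 -0.3318] [ 0.4335 -0.3439] 12.8
192 309 320 [ 0.4271 -0.3325] [ 0.4312 -0.3436] 11.9
194 308 322 [ 0.4249 -0.3322] [ 0.43   -0.3462] 14.9
196 309 337 [ 0.4233 -0.3339] [ 0.4331 -0.3609] 28.8
198 311 322 [ 0.422  -0.3364] [ 0.4261 -0.3476] 11.9
ang 13.68520959387677 range x 0.42404393087877096 0.48364006785553915 mid y -0.33423937175570245
[ 0.5069 -0.3149  0.3434]
```

The wrist measurement gives the bar centre (0.454, -0.3335) at 10.4°. The first top-view figure included the shadow, so I use the wrist one.

```bash
python3 -c "
from h import *
go([.454,-.3335,.10],tilt(10.4,0))"
```

```text
t 18.4833 pos [ 0.4386 -0.3403  0.2203] F [-0.0945 -0.0803 -0.2817] w 0.05556057643665507
shift units [-0.0318 -0.4124  3.0092]
turn units [-0.0353 -0.0119  2.0617]
```

Emit:
{"method": "step_arm", "body": {"steps": [{"xyz": [0, 0, 0], "turn": [-0.018, -0.006, 0.687], "gripper": 0.3}, {"xyz": [0, 0, 0], "turn": [-0.018, -0.006, 0.687], "gripper": 0.3}, {"xyz": [0, 0, 0], "turn": [0, 0, 0.687], "gripper": 0.3}, {"xyz": [-0.02, -0.08, 0.5], "turn": [0, 0, 0], "gripper": 0.2}, {"xyz": [-0.02, -0.08, 0.5], "turn": [0, 0, 0], "gripper": 0.1}, {"xyz": [-0.02, -0.08, 0.5], "turn": [0, 0, 0], "gripper": 0}, {"xyz": [-0.02, -0.08, 0.5], "turn": [0, 0, 0], "gripper": 0}, {"xyz": [-0.02, -0.08, 0.5], "turn": [0, 0, 0], "gripper": 0}, {"xyz": [0, 0, 0.5], "turn": [0, 0, 0], "gripper": 0}, {"xyz": [0, 0, 0], "turn": [0, 0, 0], "gripper": 0}]}}

```text
time_s: 19.32
position: [0.4518, -0.3326, 0.0974]
tool_rot: [[0.179, -0.984, -0.005], [-0.984, -0.179, 0.004], [-0.005, 0.004, -1.0]]
ft_force: [-0.2, 0.4, -0.6]
grip_width: 0.0426
```

```bash
python3 -c "
from h import *
go([.454,-.3335,.042],tilt(10.4,0))
p,d,i=grab('wrist');np.savez('w10.npz',p=p,d=d,**{k:i[k] for k in i});p=p.astype(int)
for v in range(150,330,8):
  k=np.flatnonzero((p[v,270:370,0]>190)&(p[v,270:370,2]<140))
  if len(k)>3: a,c=270+k.min(),270+k.max();print(v,a,c,len(k),((fray(i,a-.5,v,.048)+fray(i,c+.5,v,.048))/2)[:2])
"
```

```text
t 19.3167 pos [ 0.4518 -0.3326  0.0974] F [-0.1609  0.3664 -0.5936] w 0.04259895532687689
shift units [ 0.0377 -0.0557  1.3838]
turn units [ 0.0488  0.0608 -0.0136]
182 312 333 22 [ 0.4823 -0.3284]
190 312 333 22 [ 0.4776 -0.3293]
198 312 333 22 [ 0.4729 -0.3302]
206 313 333 21 [ 0.4681 -0.3314]
214 313 333 21 [ 0.4632 -0.3323]
222 313 317 5 [ 0.4574 -0.3285]
246 313 316 4 [ 0.4417 -0.331 ]
254 313 360 19 [ 0.4386 -0.3455]
262 313 361 22 [ 0.4331 -0.3469]
270 282 335 22 [ 0.424  -0.3301]
```

Emit:
{"method": "step_arm", "body": {"steps": [{"xyz": [0.01, -0.014, 0.35], "turn": [0, 0, 0], "gripper": 0}, {"xyz": [0.01, -0.014, 0.35], "turn": [0, 0, 0], "gripper": 0}, {"xyz": [0.01, -0.014, 0.35], "turn": [0, 0, 0], "gripper": 0}, {"xyz": [0.01, -0.014, 0.32], "turn": [0, 0, 0], "gripper": 0}, {"xyz": [0, 0, 0], "turn": [0, 0, 0], "gripper": -0.3}, {"xyz": [0, 0, 0], "turn": [0, 0, 0], "gripper": -0.6}, {"xyz": [0, 0, 0], "turn": [0, 0, 0], "gripper": -1}, {"xyz": [0, 0, 0], "turn": [0, 0, 0], "gripper": -1}, {"xyz": [0, 0, 0], "turn": [0, 0, 0], "gripper": -1}, {"xyz": [0, 0, 0], "turn": [0, 0, 0], "gripper": -1}], "squeeze": 40}}

```text
time_s: 20.2
position: [0.4558, -0.3359, 0.0475]
tool_rot: [[0.18, -0.984, 0.0], [-0.984, -0.18, -0.003], [0.003, 0.0, -1.0]]
ft_force: [-1.2, 0.3, 6.4]
grip_width: 0.0134
```

Emit:
{"method": "step_arm", "body": {"steps": [{"xyz": [0, 0, -0.1], "turn": [0, 0, 0], "gripper": -1}, {"xyz": [0, 0, -0.3], "turn": [0, 0, 0], "gripper": -1}, {"xyz": [0, 0, -0.5], "turn": [0, 0, 0], "gripper": -1}, {"xyz": [0, 0, -0.6], "turn": [0, 0, 0], "gripper": -1}, {"xyz": [0, 0, -0.6], "turn": [0, 0, 0], "gripper": -1}, {"xyz": [0, 0, -0.6], "turn": [0, 0, 0], "gripper": -1}, {"xyz": [0, 0, -0.6], "turn": [0, 0, 0], "gripper": -1}, {"xyz": [0, 0, -0.6], "turn": [0, 0, 0], "gripper": -1}, {"xyz": [0, 0, -0.5], "turn": [0, 0, 0], "gripper": -1}, {"xyz": [0, 0, 0], "turn": [0, 0, 0], "gripper": -1}]}}

```text
time_s: 21.03
position: [0.4564, -0.3358, 0.2264]
tool_rot: [[0.181, -0.984, 0.003], [-0.984, -0.181, -0.007], [0.007, -0.002, -1.0]]
ft_force: [0.2, -0.4, -1.3]
grip_width: 0.0129
```

```bash
python3 -c "
from k import *
s=env.observe();P=s['position'];R=s['tool_rot']
for Pt in ([.612,-.042,.25],):
  for yaw in (10.4,0,-20):
    sim([(P,R),([.612,-.042,.25],tilt(yaw,0)),([.612,-.042,.15],tilt(yaw,0))],s['q'])
go([.52,-.2,.25],tilt(10.4,0))
i=np.load('t3.npz')
# top: disc still in crate? compare now
t,dt,it=grab('top');np.savez('t4.npz',p=t,d=dt,**{k:it[k] for k in it})
h=cv2.cvtColor(t,cv2.COLOR_RGB2HSV)
W=world('top',dt,it);ms=(abs(W[...,2]-.12)<.02);ms[:150]=0;ms[205:]=0;ms[:,:312]=0;ms[:,:]=ms;ms[:,353:]=0
mm=((h[...,1]<45)&(t.min(-1)>120)).astype(np.uint8);mm[:150]=0;mm[200:]=0;mm[:,:312]=0;mm[:,352:]=0
for cc in cv2.findContours(mm,0,2)[0]:
  if cv2.contourArea(cc)>150:
    print(cv2.boundingRect(cc));(x,y),ax,a=cv2.fitEllipse(cc);print('rim',x,y,ax,a,ray(it,x,y,.12))
"
```

```text
[-15.   28.3  63.5   0.   88.1  64.6   0. ] maxstep [2.9 1.1 2.1 0.  1.1 2.9] e 0.0
[-15.   32.9  72.6  -0.   74.5  64.6   0. ] maxstep [0.  0.5 0.9 0.  1.2 0. ] e 0.0
[-15.   28.3  63.5   0.   88.1  75.    0. ] maxstep [2.9 1.1 2.1 0.  1.1 3.7] e 0.0
[-15.   32.9  72.6  -0.   74.5  75.    0. ] maxstep [0.  0.5 0.9 0.  1.2 0. ] e 0.0
[-15.   28.3  63.5   0.   88.1  95.    0. ] maxstep [2.9 1.1 2.1 0.  1.1 5.4] e 0.0
[-15.   32.9  72.6  -0.   74.5  95.    0. ] maxstep [0.  0.5 0.9 0.  1.2 0. ] e 0.0
t 21.0333 pos [ 0.4564 -0.3358  0.2264] F [ 0.2075 -0.3682 -1.2884] w 0.01291857334594619
shift units [-3.0462 -2.1783 -0.6074]
turn units [-0.0267 -0.0924  0.0025]
(318, 155, 30, 37)
rim 332.4477233886719 171.00611877441406 (28.326927185058594, 34.05868911743164) 14.177724838256836 [ 0.6101 -0.0399  0.12  ]
```

```bash
python3 -c "
from h import *
p,d,i=grab('wrist');np.savez('w11.npz',p=p,d=d,**{k:i[k] for k in i})
s=env.observe();R=s['tool_rot'];P=s['position']
# tool-frame points at tool z=+.0315 (disc top) and 0 (bar top)
def tf(u,v,z):
  E=np.array(i['extrinsics']);a=np.array([(u-i['cx'])/i['fx'],(v-i['cy'])/i['fy']]);r=np.hypot(*a);w=np.r_[a/r*np.sin(r),np.cos(r)]
  w=R.T@(E[:3,:3]@w);o=R.T@(E[:3,3]-P);return o+w*(z-o[2])/w[2]
for v in range(100,300,5):print(v,p[v,318],d[v,318].round(3), tf(318,v,.0315)[:2],tf(318,v,0)[:2])
h=cv2.cvtColor(p,cv2.COLOR_RGB2HSV);
for v in(185,195,205,215):
  print(v,p[v,180:460:10,0],h[v,180:460:10,1])
"
```

```text
100 [246 228 177] 0.325 [-0.0002 -0.0774] [-0.0002 -0.0764]
105 [248 231 182] 0.326 [-0.0002 -0.0748] [-0.0002 -0.0744]
110 [249 233 184] 0.327 [-0.0002 -0.0723] [-0.0002 -0.0724]
115 [249 233 185] 0.331 [-0.0002 -0.0698] [-0.0002 -0.0704]
120 [249 233 185] 0.329 [-0.0002 -0.0672] [-0.0002 -0.0683]
125 [249 232 182] 0.333 [-0.0002 -0.0647] [-0.0002 -0.0663]
130 [249 233 186] 0.334 [-0.0002 -0.0622] [-0.0002 -0.0643]
135 [249 233 183] 0.334 [-0.0002 -0.0596] [-0.0002 -0.0623]
140 [172 139 106] 0.156 [-0.0003 -0.0571] [-0.0002 -0.0602]
145 [250 228 177] 0.154 [-0.0003 -0.0545] [-0.0002 -0.0582]
150 [249 225 174] 0.154 [-0.0003 -0.0519] [-0.0002 -0.0561]
155 [250 227 178] 0.155 [-0.0003 -0.0494] [-0.0002 -0.0541]
160 [252 234 185] 0.156 [-0.0003 -0.0468] [-0.0002 -0.052 ]
165 [252 234 185] 0.157 [-0.0003 -0.0442] [-0.0002 -0.0499]
170 [251 233 182] 0.157 [-0.0003 -0.0416] [-0.0002 -0.0478]
175 [252 234 185] 0.157 [-0.0003 -0.0389] [-0.0002 -0.0457]
180 [252 233 184] 0.161 [-0.0003 -0.0363] [-0.0002 -0.0436]
185 [251 230 180] 0.159 [-0.0003 -0.0336] [-0.0002 -0.0415]
190 [253 237 188] 0.
[... 1525 characters left out ...]
120]
195 [235 108 115 109 245 255 251 252 252 252 252 252 252 148 142 142 167 166 157 167 248 248 249 230  94  86  82  81] [126 125  86 129  90  59  70  69  68  69  68  67  67 122 122 122  99  98  99  98  77  75  77  98 122 122 121 123]
205 [227 111 111 125 134 250 251 251 252 252 252 251 247 149 146 144 169 169 168 169 249 250 250 250  88  85  81  80] [129 126  90  94  93  71  70  69  69  68  70  70  80 122 122 122  98  98  97  98  74  74  72  73 119 117 120 121]
215 [233 110  83  92 223 251 251 249 247 247 248 248 249 229 236 227 167 168 167 166 246 240 241 241  88  85  81  78] [126 127 129 133  87  68  69  77  78  82  79  77  78 125 124 126  96  97  96  95  81  85  84  85 122 123 123 118]
```

```bash
cat > rim.py <<'E'
from h import *
def rim(i,box,rf,z=.12,r=.048,sat=40,br=105):
    p=i['p'];h=cv2.cvtColor(p,cv2.COLOR_RGB2HSV);x0,x1,y0,y1=box
    m=np.zeros(p.shape[:2],np.uint8);m[y0:y1,x0:x1]=((h[...,1]<sat)&(p.min(-1)>br))[y0:y1,x0:x1]
    m=cv2.morphologyEx(m,cv2.MORPH_OPEN,np.ones((3,3)))
    c=max(cv2.findContours(m,0,1)[0],key=cv2.contourArea)[:,0];L,Rr=c[:,0].min(),c[:,0].max()
    yl=c[c[:,0]<=L+1,1].min();yr=c[c[:,0]>=Rr-1,1].min()
    k=c[c[:,1]<=min(yl,yr)]
    print('box',L,Rr,c[:,1].min(),yl,yr,len(k))
    X=np.array([rf(i,u,v,z)[:2] for u,v in k])
    f=least_squares(lambda q:np.hypot(X[:,0]-q[0],X[:,1]-q[1])-r,X.mean(0),loss='soft_l1',f_scale=.002)
    print('center',f.x,'resid',np.abs(f.fun).mean()); 
    f=least_squares(lambda q:np.hypot(X[:,0]-q[0],X[:,1]-q[1])-q[2],[*f.x,r],loss='soft_l1',f_scale=.002);print(' free r',f.x)
E
python3 -c "
from rim import *
rim(np.load('w8.npz'),(262,367,80,190),fray)
rim(np.load('t3.npz'),(308,350,148,200),ray)
rim(np.load('w3.npz'),(255,390,82,170),fray)
"
```

```text
box 262 366 89 104 107 102
center [ 0.6114 -0.0409] resid 0.0013479788091092398
 free r [ 0.6081 -0.0411  0.0508]
box 318 349 155 164 156 24
center [ 0.6222 -0.0568] resid 0.004268759828916177
 free r [ 0.3448 -0.0493  0.3215]
box 255 389 82 82 82 86
center [0.7164 0.2334] resid 0.0067521955628581844
 free r [1.2575 0.2581 0.5854]
```

```bash
python3 -c "
from h import *
go([.6142,-.0408,.225],tilt(10.4,0))"
```

```text
t 21.1333 pos [ 0.4555 -0.3348  0.2221] F [ 0.398   0.5826 -1.7782] w 0.013008681518325144
shift units [-6.5129 -5.2307 -0.09  ]
turn units [ 0.0192 -0.0178  0.0012]
```

Emit:
{"method": "step_arm", "body": {"steps": [{"xyz": [-0.2, -0.16, 0], "turn": [0, 0, 0], "gripper": -1}, {"xyz": [-0.4, -0.32, 0], "turn": [0, 0, 0], "gripper": -1}, {"xyz": [-0.42, -0.337, -0.006], "turn": [0, 0, 0], "gripper": -1}, {"xyz": [-0.42, -0.337, -0.006], "turn": [0, 0, 0], "gripper": -1}, {"xyz": [-0.42, -0.337, -0.006], "turn": [0, 0, 0], "gripper": -1}, {"xyz": [-0.42, -0.337, -0.006], "turn": [0, 0, 0], "gripper": -1}, {"xyz": [-0.42, -0.337, -0.006], "turn": [0, 0, 0], "gripper": -1}, {"xyz": [-0.42, -0.337, -0.006], "turn": [0, 0, 0], "gripper": -1}, {"xyz": [-0.42, -0.337, -0.006], "turn": [0, 0, 0], "gripper": -1}, {"xyz": [-0.42, -0.337, -0.006], "turn": [0, 0, 0], "gripper": -1}, {"xyz": [-0.42, -0.337, -0.006], "turn": [0, 0, 0], "gripper": -1}, {"xyz": [-0.42, -0.337, -0.006], "turn": [0, 0, 0], "gripper": -1}, {"xyz": [-0.42, -0.337, -0.006], "turn": [0, 0, 0], "gripper": -1}, {"xyz": [-0.42, -0.337, -0.006], "turn": [0, 0, 0], "gripper": -1}, {"xyz": [-0.42, -0.337, -0.006], "turn": [0, 0, 0], "gripper": -1}, {"xyz": [-0.3, -0.24, 0], "turn": [0, 0, 0], "gripper": -1}, {"xyz": [-0.15, -0.13, 0], "turn": [0, 0, 0], "gripper": -1}, {"xyz": [0, 0, 0], "turn": [0, 0, 0], "gripper": -1}, {"xyz": [0, 0, 0], "turn": [0, 0, 0], "gripper": -1}]}}

```text
time_s: 22.72
position: [0.614, -0.041, 0.2236]
tool_rot: [[0.181, -0.983, -0.003], [-0.983, -0.181, -0.001], [0.001, 0.004, -1.0]]
ft_force: [0.6, 0.1, -2.1]
grip_width: 0.0127
```

```bash
python3 -c "
from h import *
go([.6142,-.0408,.170],tilt(10.4,0))
p,d,i=grab('scene');np.savez('s3.npz',p=p,d=d,**{k:i[k] for k in i})
W=world('scene',d,i);h=cv2.cvtColor(p,cv2.COLOR_RGB2HSV)
# lid (pale wood) points and pot wall points from the scene camera
c=np.hypot(W[...,0]-.612,W[...,1]+.041)
m=(c<.075)&(h[...,0]>12)&(h[...,0]<30)&(h[...,1]>40)&(W[...,2]>.15)&(W[...,2]<.22);print('lid pts',m.sum(),W[m].mean(0) if m.any() else 0)
m=(c<.075)&(h[...,1]<45)&(p.min(-1)>110)&(W[...,2]>.05)&(W[...,2]<.118);X=W[m]
f=least_squares(lambda q:np.hypot(X[:,0]-q[0],X[:,1]-q[1])-.048,[.612,-.041],loss='soft_l1',f_scale=.003);print('pot',len(X),f.x,np.abs(f.fun).mean(),X.min(0),X.max(0))
"
```

```text
t 22.7167 pos [ 0.614  -0.041   0.2236] F [ 0.5922  0.1318 -2.073 ] w 0.012731863772707654
shift units [-0.0056 -0.0099  1.339 ]
turn units [ 0.0447 -0.007   0.0066]
lid pts 796 [ 0.6202 -0.0278  0.1925]
pot 551 [ 0.6127 -0.0405] 0.001889596676994653 [ 0.5586 -0.0866  0.0502] [0.6615 0.0108 0.118 ]
```

Emit:
{"method": "step_arm", "body": {"steps": [{"xyz": [0, 0, 0.3], "turn": [0, 0, 0], "gripper": -1}, {"xyz": [0, 0, 0.4], "turn": [0, 0, 0], "gripper": -1}, {"xyz": [0, 0, 0.4], "turn": [0, 0, 0], "gripper": -1}, {"xyz": [0, 0, 0.2], "turn": [0, 0, 0], "gripper": -1}, {"xyz": [0, 0, 0.05], "turn": [0, 0, 0], "gripper": -1}, {"xyz": [0, 0, 0.05], "turn": [0, 0, 0], "gripper": -1}, {"xyz": [0, 0, 0.03], "turn": [0, 0, 0], "gripper": -1}, {"xyz": [0, 0, 0], "turn": [0, 0, 0], "gripper": -1}]}}

```text
time_s: 23.43
position: [0.6145, -0.0415, 0.1679]
tool_rot: [[0.18, -0.984, -0.001], [-0.984, -0.18, -0.002], [0.002, 0.001, -1.0]]
ft_force: [-0.2, 0.2, -0.9]
grip_width: 0.0133
```

Emit:
{"method": "step_arm", "body": {"steps": [{"xyz": [0, 0, 0.03], "turn": [0, 0, 0], "gripper": -1}, {"xyz": [0, 0, 0], "turn": [0, 0, 0], "gripper": -1}]}}

```text
time_s: 23.6
position: [0.6144, -0.0412, 0.1664]
tool_rot: [[0.181, -0.984, -0.001], [-0.984, -0.181, -0.002], [0.001, 0.001, -1.0]]
ft_force: [0.4, 0.0, -1.3]
grip_width: 0.013
```

Emit:
{"method": "step_arm", "body": {"steps": [{"xyz": [0, 0, 0.03], "turn": [0, 0, 0], "gripper": -1}, {"xyz": [0, 0, 0], "turn": [0, 0, 0], "gripper": -1}]}}

```text
time_s: 23.77
position: [0.6143, -0.0412, 0.1649]
tool_rot: [[0.181, -0.984, -0.002], [-0.984, -0.181, -0.001], [0.001, 0.002, -1.0]]
ft_force: [-0.1, 0.0, -1.9]
grip_width: 0.0132
```

Emit:
{"method": "step_arm", "body": {"steps": [{"xyz": [0, 0, 0.04], "turn": [0, 0, 0], "gripper": -1}, {"xyz": [0, 0, 0.03], "turn": [0, 0, 0], "gripper": -1}, {"xyz": [0, 0, 0], "turn": [0, 0, 0], "gripper": -1}]}}

```text
time_s: 24.02
position: [0.6142, -0.0412, 0.1618]
tool_rot: [[0.181, -0.984, -0.002], [-0.984, -0.181, -0.001], [0.001, 0.002, -1.0]]
ft_force: [0.2, -0.5, -1.3]
grip_width: 0.0132
```

Emit:
{"method": "step_arm", "body": {"steps": [{"xyz": [0, 0, 0.025], "turn": [0, 0, 0], "gripper": -1}, {"xyz": [0, 0, 0], "turn": [0, 0, 0], "gripper": -1}]}}

```text
time_s: 24.18
position: [0.6143, -0.0412, 0.1615]
tool_rot: [[0.181, -0.984, -0.001], [-0.984, -0.181, -0.002], [0.001, 0.002, -1.0]]
ft_force: [-1.4, 1.5, 2.0]
grip_width: 0.0131
```

Contact came at z = 0.1615, as predicted. Release and rise.

Emit:
{"method": "step_arm", "body": {"steps": [{"xyz": [0, 0, 0], "turn": [0, 0, 0], "gripper": -0.6}, {"xyz": [0, 0, 0], "turn": [0, 0, 0], "gripper": -0.5}, {"xyz": [0, 0, 0], "turn": [0, 0, 0], "gripper": -0.3}, {"xyz": [0, 0, 0], "turn": [0, 0, 0], "gripper": -0.2}, {"xyz": [0, 0, 0], "turn": [0, 0, 0], "gripper": 0}, {"xyz": [0, 0, -0.1], "turn": [0, 0, 0], "gripper": 0}, {"xyz": [0, 0, -0.3], "turn": [0, 0, 0], "gripper": 0}, {"xyz": [0, 0, -0.5], "turn": [0, 0, 0], "gripper": 0}, {"xyz": [0, 0, -0.6], "turn": [0, 0, 0], "gripper": 0}, {"xyz": [0, 0, -0.6], "turn": [0, 0, 0], "gripper": 0}, {"xyz": [0, 0.5, -0.4], "turn": [0, 0, 0], "gripper": 0}, {"xyz": [0, 0.6, 0], "turn": [0, 0, 0], "gripper": 0}, {"xyz": [0, 0.6, 0], "turn": [0, 0, 0], "gripper": 0}, {"xyz": [0, 0.6, 0], "turn": [0, 0, 0], "gripper": 0}, {"xyz": [0, 0.6, 0], "turn": [0, 0, 0], "gripper": 0}, {"xyz": [0, 0.6, 0], "turn": [0, 0, 0], "gripper": 0}, {"xyz": [0, 0, 0], "turn": [0, 0, 0], "gripper": 0}, {"xyz": [0, 0, 0], "turn": [0, 0, 0], "gripper": 0}]}}

```text
time_s: 25.68
position: [0.4763, -0.0665, 0.2622]
tool_rot: [[0.18, -0.984, -0.0], [-0.984, -0.18, -0.002], [0.002, 0.001, -1.0]]
ft_force: [0.4, -0.0, -1.1]
grip_width: 0.0429
```

```bash
python3 -c "
from h import *
go()
p,d,i=grab('scene');t,dt,it=grab('top');w,dw,iw=grab('wrist')
W=world('scene',d,i);h=cv2.cvtColor(p,cv2.COLOR_RGB2HSV)
c=np.hypot(W[...,0]-.612,W[...,1]+.041)
m=(c<.08)&(h[...,1]<45)&(p.min(-1)>110)&(W[...,2]>.05)&(W[...,2]<.112);X=W[m]
f=least_squares(lambda q:np.hypot(X[:,0]-q[0],X[:,1]-q[1])-.048,[.612,-.041],loss='soft_l1',f_scale=.003);print('pot',len(X),f.x,np.abs(f.fun).mean())
m=(c<.08)&(W[...,2]>.122)&(W[...,2]<.138);X=W[m];print('lid top',len(X),X.mean(0));
(cx,cy),r=cv2.minEnclosingCircle(X[:,:2].astype(np.float32));print('lid circle',cx,cy,r)
A=np.c_[X[:,:2],np.ones(len(X))];print('plane',np.linalg.lstsq(A,X[:,2],rcond=None)[0])
a=cv2.resize(p[170:320,230:400],None,fx=2.4,fy=2.4,interpolation=cv2.INTER_CUBIC);b=cv2.resize(w,(384,240));a2=cv2.resize(a,(400,360));tt=cv2.resize(t[130:250,230:450],(400,218))
cv2.imwrite('pics/f.png',np.hstack([a2,np.vstack([cv2.resize(w,(390,240)),cv2.resize(tt,(390,120))])])[...,::-1])
"
```

```text
t 25.6833 pos [ 0.4763 -0.0665  0.2622] F [ 0.3875 -0.0177 -1.0921] w 0.04290296206719633
pot 338 [ 0.6129 -0.0415] 0.0026045686231409132
lid top 773 [ 0.6162 -0.0329  0.1296]
lid circle 0.6132376194000244 -0.040802448987960815 0.0602380707859993
plane [-0.0056 -0.0074  0.1328]
```

View pics/f.png

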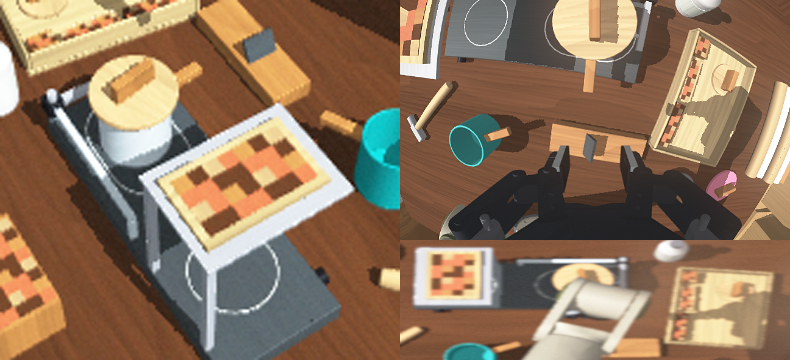

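The lid sits level and centred on the pot: lid centre (0.613, -0.041), pot centre (0.613, -0.0415). The bystanders are in place and the gripper is clear.

```bash
python3 -c "
from rig import order
print(order.close_job())"
```

```text
the job is handed in; nothing more can be done
None
```

The job is handed in: the pot is resting against the feeler in the keep-warm area, and the larger lid is on it, covering the mouth. It took about 26 s of the 67 s allowed; the hand-in call reported no verdict.

- **Pot:** I took it by the handle with the tool tilted about 57° and slid it about 0.24 m along the warmer without lifting it. The last stretch was slow, and it pushed the pad in about 4 mm; I then let go.
- **Lid:** I lifted the larger lid from the crate by its bar and lowered it until it touched the rim. It touched at the height I expected, with about 2 N, and I released it there.

**Last checks:**
- **Centring:** the scene camera put the lid centre at (0.613, -0.041) and the pot axis at (0.613, -0.0415).
- **Level:** the lid is level to within the depth noise.
- **Feeler:** the pot's edge is about 4 mm past where the feeler face was at rest. I inferred this from the pot's position, because the lid hid the pad in the final view.
- **Surroundings:** the plane, bottle and look-alikes in view had not visibly moved, only part of the hammer was in view, and the gripper was touching nothing.

**What disagreed or failed:**
- My first tilted approach (50–55°) ran into a wrist joint limit, so I re-planned it with a different wrist position.
- The first top-view estimate of the lid bar was off by about 10° and 7 mm because of its shadow; the wrist camera corrected it.
- A rim fit from the top view failed. The other pot position estimates agreed to about 3 mm.

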